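# Park the rubber stamp in its dock and lock it

### The job

Put the wooden rubber stamp away in the small grey dock on the desk: slide it upright, long side of its base across, between the two low rails under the roof until its base rests against the back stop, and let go. Then swing the dock's lever fully shut across the mouth so that the stamp is locked in. Do not tip the stamp over, and leave the other things on the desk where they are.

Things in the scene. Friction and masses are not known exactly. Their poses are not given: they have to be found in the camera images.
- stamp: wooden rubber stamp, 50 g: base 24 (x) x 52 (y) x 12 high, round neck 18 diameter from z 12 to 28, round knob 22 diameter from z 28 to the top at z 62. Origin: centre of the underside; z up through the knob, y along the long side of the base. Its two ends are alike (a half turn about z makes no difference). It starts standing on the desk.
- dock: grey sheet-steel dock, fixed to the desk. Origin: on the desk below the middle of the roof's front edge; x points into the dock, y to its left, z up. Roof: underside z 100, top z 104, x 0 to 70, y -85 to 85. Side cheeks: inner faces y = +-80, x 0 to 66; closed back panel at x 66. No floor plate. Two vials are fixed on the rear of the roof, up to z 167.
- dock_home (a point): point on the desk where the stamp's origin lies when its base touches the back stop: dock frame (24.5, 0, 0). The lane to it: two rails 10 high, inner faces at dock y = +-29, x -20 to 36, their ends flared outward to x -37 (72 wide there); the stop, 14 high, has its face at x 36.5. The base goes in with its long side along the dock's y.
- lever (a joint): angle of the dock's flat lever about the vertical pivot lever_hinge. 0 = shut stop: the lever lies across the mouth, along the dock's -y; 1.571 = open stop: it points straight out of the dock, along -x. It stays where it is left (about 0.7 N at the knob moves it) and starts at or near open.
- lever_hinge (a point): pivot axis of the lever, in front of the left cheek, dock frame (-14, 82, 12). The lever is a bar 12 wide, 7 thick, its top at z 21 over the desk, ending 103 from the pivot.
- lever_knob (a point): centre of the top of the lever's upright black round knob: 14 diameter, from z 26 to its top at z 56 above the desk, 95 from the pivot axis
- label_pad: bystander: pad of labels 74 x 105 x 11, lying on the desk; origin centre of underside
- loupe: bystander: black loupe, 39 diameter, 26 high; origin centre of underside
- marker: bystander: marker pen 132 long (y), 17 thick, lying on the desk; origin centre of underside
- vial: bystander: dropper vial standing on the desk, 22 diameter, 63 high; origin centre of underside
- usb_stick: bystander: memory stick 18 x 52 (y) x 8, lying on the desk; origin centre of underside
Not all that is in view belongs to the job. There is more than one size of the stamp; the one meant has the size given above.

How it is judged:
On the way:
1. the stamp stands in the dock against the back stop, the lever still open (x of stamp in the frame of dock between 0.0195 and 0.03 m and y of stamp in the frame of dock between -0.007 and 0.007 m and z of stamp in the frame of dock below 0.006 m and angle between stamp's own z axis and vertical below 0.12 rad and angle between the y axis of stamp and the y axis of dock, either way round below 0.2 rad and value of joint lever above 0.6 rad), for 0.2 s.
At the end, for the whole second after the job is handed in: the stamp stands upright (within 0.12 rad) on the desk between the dock's rails, its base within 5 mm of the back stop and its long side across the lane (within 0.2 rad), within 7 mm of the lane's middle, at rest; the lever is shut to within 0.12 rad and at rest (x of stamp in the frame of dock between 0.0195 and 0.03 m and y of stamp in the frame of dock between -0.007 and 0.007 m and z of stamp in the frame of dock below 0.006 m and angle between stamp's own z axis and vertical below 0.12 rad and angle between the y axis of stamp and the y axis of dock, either way round below 0.2 rad and value of joint lever below 0.12 rad and linear speed of stamp below 0.02 m/s and velocity of joint lever between -0.1 and 0.1 rad/s); the robot touches nothing.
It fails at once if the stamp is tipped over (more than 0.7 rad) (angle between stamp's own z axis and vertical above 0.7 rad).
It fails at once if a bystander (label pad, loupe, marker, vial or memory stick) is moved by more than 30 mm or the vial is knocked over (distance of any of label_pad, loupe, marker, vial, usb_stick from where it was at the start of the episode above 0.03 m or angle between vial's own z axis and vertical above 0.5 rad).
It also fails if it takes over 59 s, if anything falls off the work surface, if the arm or the gripper's body presses on something with over 40 N, if the wrist force passes 120 N, or if a joint passes its speed limit or range.

### The arm

A 7-joint arm with a two-finger parallel gripper is mounted at the origin on a cart in front of the work surface, level with it; the furniture and walls round the work are solid. World frame = base frame: x ahead of the robot, y to its left, z up, the work surface at z = 0. Lengths are in m, angles in rad, forces in N, time in s.
With the tool pointing down it reaches from about 0.425 to 0.925 m from the base axis. Payload 6.8 kg.
Tool frame: the origin (TCP) lies between the finger pads; the fingertips stand r.tcp_to_tips ahead of it and the grasp point (between the pads) lies 3 mm ahead of it (r.tcp_to_tips is the distance from the TCP to the fingertips, in m); z points along the fingers, y is the line along which they close (so a half turn about z gives the same grasp; the last joint's range is limited). The gripper opens to 85 mm and grips with 20 to 120 N. Pads are 22 mm wide; open, the fingers measure 114 mm over their backs; the gripper's body (76 mm by 85 mm) begins 54 mm behind the grasp point. The pads swing forward as they close: fully open they stand 13 mm farther back than shut.
Start: joints at [-1.453, 0.477, 0.022, 1.555, -0.011, 1.109, -0.083], TCP at [0.151, 0.658, 0.253] pointing down, gripper open.
Joint ranges: [-2.96, 2.96], [-0.34, 2.1], [-1.41, 1.46], [0.24, 2.44], [-1.37, 4.51], [0.17, 1.92], [-2.96, 2.96]. Speed limits (rad/s): [2.39, 2.39, 3.14, 3.14, 3.14, 3.14, 3.14].

### API

Orientations are given as a rotation vector (axis times angle).
In Python, from bench import r gives the robot as it stands. The module is installed in compiled form; this text tells all that it offers.
- The arm moves only by the tool step_arm, never from a script. Its argument "moves" is a list of rows, each an object of numbers: "rx", "ry", "rz": the turn, a rotation vector about the tool's x, y, z in degrees; "dx", "dy", "dz": the shift along the tool's x, y, z in mm; "gripper": the opening, from -1 (shut) to 1 (fully open). In form: [{"rx": .., "ry": .., "rz": .., "dx": .., "dy": .., "dz": .., "gripper": ..}, ...]. A call has 1 to 20 rows; each row shifts and turns the commanded pose from where the row before left it, along the tool's axes as they then stand; what a row does not reach is not made up. A row lasts 1/8 s, in which the tool goes at most 62.5 mm and 10.7 degrees, less where a joint would pass 70% of its speed; a pose out of reach is approached as far as the arm can. A call is refused whole if a number of a shift passes 62.5 or a number of a turn 10.7, either way. A call with a gripper value outside its range is refused whole. The fingers move at their own pace and stop on an object; "grip_force" is the grip in N (left out, the last holds). Time passes only in rows, so rows that do not move let the fingers close. It gives the time, the measured TCP pose, the force, the opening and the grip force at its end, in the units of the state.
- r.get_obs(): the state, without advancing time (a new reading comes with each control period).
- r.grab_frame(name): name is "scene" or "top" or "wrist"; returns the picture (420x560x3 uint8, blue, green, red); there is no depth.
- r.camera_info(name): a dict with "mtx" (3x3 intrinsics, pixels), "rvec" (rotation vector, rad) and "tvec" (3), from world to camera coordinates, as OpenCV has them. Camera axes: x right, y down, z forward; pixel columns grow to the right and rows downward; lengths in m; the calibration is good to about 2 mm. A picture is of the moment at which its call begins: read the wrist's pose just before it. camera_info takes no time and is no camera call; for the wrist camera it gives the pose at the moment of the call.
- r.hand_in(): hands the job in; it is judged then, once.
The state is a dict: "clock": time; "joints": joint angles; "qvel": joint speeds; "tau": joint torques, N m; "tcp_pos": TCP position; "orientation": TCP orientation; "contact_force": force on the tool from outside, world axes, zero at the start; "moment": the same for the moment, N m; "grip_width": finger opening in m; "gripper_force": force on a finger pad.
Only numpy, scipy, OpenCV 4.12 (cv2) and the standard library are available. Lean on these libraries where they do the work, as an engineer would, in place of code of your own. Each camera call takes 0.05 s, during which the arm holds its last target. There are 200 camera calls.

## Working session

There is one attempt and no reset: what is moved stays moved. The work goes in short steps, Python scripts to look and compute and a tool call to move; the robot and the scene stay as the last step left them, time stands still between calls to the robot, and variables do not carry over. Pictures are saved under pics/ and viewed, at most 10 in all, crops included, and the job is handed in when it is done.

Besides the shell and the picture viewer there is one more tool, called after "Call:" by a JSON object that holds its "method" and its "body". step_arm: Moves the arm, as the interface text tells. Its arguments: {"type":"object","properties":{"moves":{"type":"array","items":{"type":"object","properties":{"rx":{"type":"number"},"ry":{"type":"number"},"rz":{"type":"number"},"dx":{"type":"number"},"dy":{"type":"number"},"dz":{"type":"number"},"gripper":{"type":"number"}}}},"grip_force":{"type":"number"}},"required":["moves"]}

```bash
mkdir -p pics
python3 - <<'E'
from bench import r
import cv2
o=r.get_obs(); print(o['tcp_pos'],o['orientation'],o['grip_width'],r.tcp_to_tips,o['clock'])
for n in("top","scene"):
    cv2.imwrite(f"pics/{n}.png",cv2.resize(r.grab_frame(n),(800,600),interpolation=cv2.INTER_CUBIC))
    print(n,r.camera_info(n))
E
```

```text
[0.15099361 0.65731239 0.25229909] [-3.53847052e-01 -3.12152689e+00  2.94010795e-03] 0.08530096359021352 0.022 0.0
top {'mtx': array([[492.1352889 ,   0.        , 272.18141919],
       [  0.        , 492.1352889 , 212.65612132],
       [  0.        ,   0.        ,   1.        ]]), 'rvec': array([ 2.14166093, -2.1244451 ,  0.16561659]), 'tvec': array([-0.12041247,  0.5589553 ,  1.33364489])}
scene {'mtx': array([[470.75919955,   0.        , 283.40802596],
       [  0.        , 470.75919955, 213.69295754],
       [  0.        ,   0.        ,   1.        ]]), 'rvec': array([ 1.99510239, -0.50401814,  0.27640135]), 'tvec': array([-0.57118096,  0.14039161,  0.89223006])}
```

View pics/top.png

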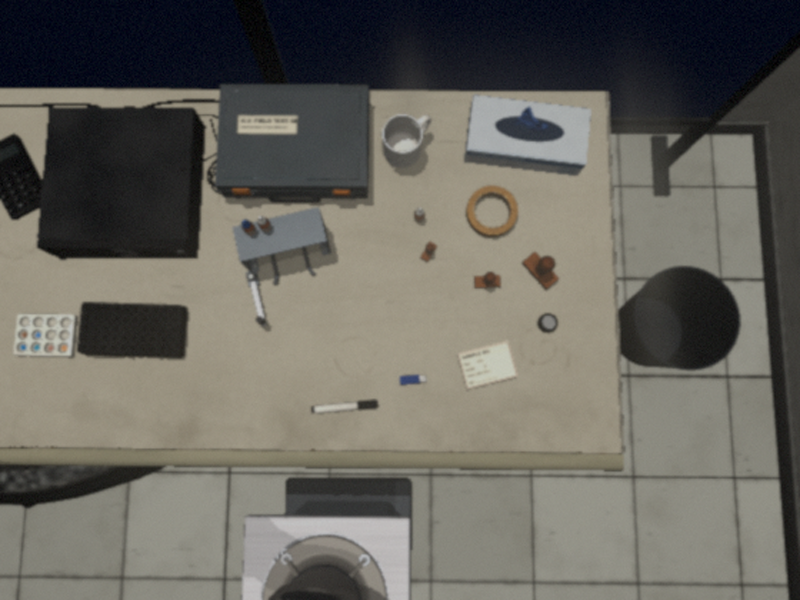

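View pics/scene.png

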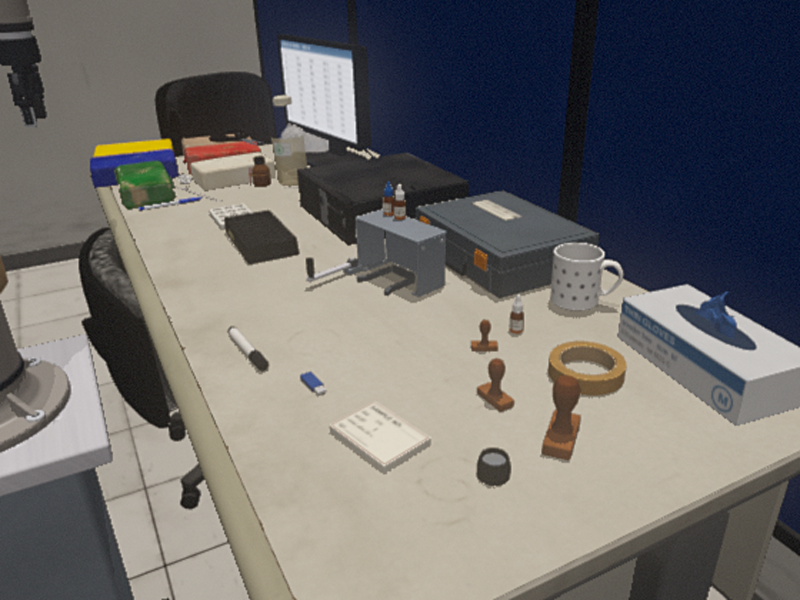

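The middle stamp, at (487,281) in the 800-px top view, fits the 52x24 base. The dock is at (282,235), with its lever pointing down to (263,322). Next I'll enlarge these areas.

Run:
```python
from bench import r
import cv2,numpy as np
t=r.grab_frame("top"); s=r.grab_frame("scene")
C=lambda im,x,y,w,h,k:cv2.resize(im[y:y+h,x:x+w],(w*k,h*k),interpolation=cv2.INTER_CUBIC)
a=C(t,155,140,80,100,6)   #480x600
b=C(t,325,185,32,25,10)    #320x250
c=C(s,325,245,40,43,8)    #320x344
o=np.zeros((600,800,3),np.uint8); o[:,:480]=a; o[:250,480:]=b; o[256:600,480:]=c
cv2.imwrite("pics/c.png",o)
cv2.imwrite("pics/d.png",C(s,210,120,110,90,7))
```

```text
(no output)
```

View pics/c.png

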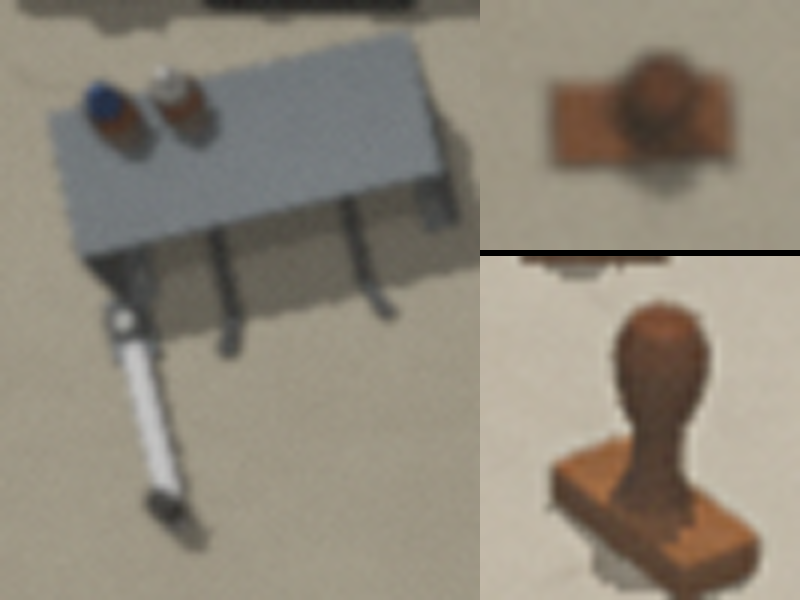

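View pics/d.png

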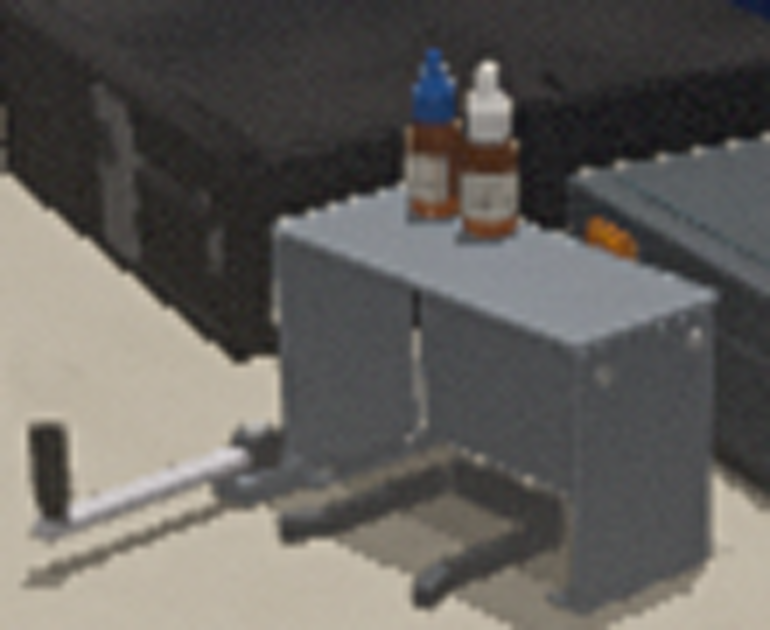

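Top crop: dock roof corners at (78,257), (440,175), (50,115), (410,32), and the lever knob at (165,497). The stamp base spans x 553–733. The scene crop shows the same features from the side. I'll fit the poses from these.

```bash
cat > fit.py <<'E'
import numpy as np,cv2
from scipy.optimize import least_squares
from bench import r
I={n:r.camera_info(n) for n in("top","scene")}
def proj(n,P):
    i=I[n]; return cv2.projectPoints(np.array(P,float).reshape(-1,3),i['rvec'],i['tvec'],i['mtx'],None)[0].reshape(-1,2)
def un(p,k,ox,oy,sx=0,sy=0): return (np.array(p,float)-[sx,sy]+.5)/k-.5+[ox,oy]
def fit(obs,x0):
    def w(x,P):
        c,s=np.cos(x[2]),np.sin(x[2]); P=np.array(P)/1000
        return [x[0]+c*P[0]-s*P[1],x[1]+s*P[0]+c*P[1],P[2]]
    f=lambda x:np.concatenate([proj(n,w(x,P))[0]-p for n,P,p in obs])
    s=least_squares(f,x0,loss='soft_l1'); return s.x,f(s.x).reshape(-1,2).round(1)
E
python3 - <<'E'
from fit import *
T=lambda x,y:un((x,y),6,155,140); S=lambda x,y:un((x,y),7,210,120)
obs=[("top",(0,85,104),T(78,257)),("top",(0,-85,104),T(440,175)),("top",(70,85,104),T(50,115)),("top",(70,-85,104),T(410,32)),
("scene",(0,85,104),S(275,228)),("scene",(0,-85,104),S(580,350)),("scene",(70,-85,104),S(715,292)),("scene",(0,-83,0),S(575,610))]
x,e=fit(obs,[.7,.1,.2]); print("dock",x,e.tolist())
R=np.array([[np.cos(x[2]),-np.sin(x[2])],[np.sin(x[2]),np.cos(x[2])]])
print("home",x[:2]+R@[.0245,0])
h=x[:2]+R@[-.014,.082]
def kn(a): d=R@[-np.sin(a),-np.cos(a)]; return [*(h+.095*d),.056]
f=lambda a:np.concatenate([proj("top",kn(a[0]))[0]-T(162,495),proj("scene",kn(a[0]))[0]-S(47,430)])
s=least_squares(f,[1.5]); print("lever",s.x,s.fun,h,kn(s.x[0]))
B=lambda x,y:un((x,y),10,325,185,480,0); C=lambda x,y:un((x,y),8,325,245,480,256)
x0=[.615,-.29,0]
obs=[("top",(12,26,12),B(553,83)),("top",(-12,26,12),B(553,165)),("top",(12,-26,12),B(735,73)),("top",(-12,-26,12),B(733,160)),
("scene",(-12,26,12),C(552,470)),("scene",(12,26,12),C(628,440)),("scene",(12,-26,12),C(758,542)),("scene",(-12,-26,12),C(688,572)),
("scene",(0,0,50),C(662,350))]
x,e=fit(obs,x0); print("stamp",x,e.tolist())
from scipy.spatial.transform import Rotation as Q
print(Q.from_rotvec(r.get_obs()['orientation']).as_matrix().round(3))
E
```

```text
dock [0.65050246 0.0855109  0.23909371] [[-0.1, 0.3], [0.8, -0.1], [-0.4, -0.4], [0.3, -0.4], [-0.9, -1.0], [-0.8, -1.1], [1.0, -0.3], [-0.0, 0.7]]
home [0.67430551 0.09131304]
lever [1.51627841] [ 0.2261741   1.14300403  0.38895553 -0.54218845] [0.61748129 0.16186273] [np.float64(0.5265468299752456), np.float64(0.13436867032296643), 0.056]
stamp [ 0.61352435 -0.31536087  0.05004702] [[0.5, 0.1], [1.0, 0.1], [0.3, 0.4], [1.1, -0.2], [-0.5, -1.6], [0.1, -1.6], [0.9, -1.1], [-0.8, -0.8], [-0.1, 0.9]]
[[-0.975  0.224 -0.   ]
 [ 0.224  0.975 -0.001]
 [-0.    -0.001 -1.   ]]
```

Measured positions are usable. Now I'll swing the arm round towards the stamp, staying high.

Call:
{"method": "step_arm", "body": {"moves": [{"dx": -45, "dy": -25}, {"dx": -45, "dy": -25}, {"dx": -45, "dy": -25}, {"dx": -45, "dy": -25}, {"dx": -45, "dy": -25}, {"dx": -45, "dy": -25}, {"dx": -45, "dy": -25}, {"dx": -45, "dy": -25}, {"dx": -45, "dy": -25}, {"dx": -25, "dy": -46}, {"dx": -25, "dy": -46}, {"dx": -25, "dy": -46}, {"dx": -25, "dy": -46}, {"dx": -25, "dy": -46}, {"dx": -25, "dy": -46}, {"dx": -25, "dy": -46}]}}

```text
invalid input at $.moves[0]: expected keys rx, ry, rz, dx, dy, dz, gripper
```

```bash
cat > st.py <<'E'
import sys,numpy as np
from scipy.spatial.transform import Rotation as Q
from bench import r
def state():
    o=r.get_obs(); R=Q.from_rotvec(o['orientation']); z=R.as_matrix()[:,2]
    print("t",o['clock'],"p",np.round(o['tcp_pos'],4),"q",np.round(o['joints'],2),"F",np.round(o['contact_force'],1),"w",round(o['grip_width'],4))
    print("tilt",np.degrees(np.arccos(-z[2])).round(1),"head",np.arctan2(z[1],z[0]).round(3)); print(R.as_matrix().round(3).tolist())
    return o,R
def goal(p,psi,a,k=3):
    """grasp point at p (k mm ahead of TCP), heading psi, tilt a deg; prints turn (deg, tool) then shift (mm, tool, after turn)"""
    o,R=state(); G=Q.from_matrix(np.array([[-1,0,0],[0,1,0],[0,0,-1.]]).T)
    G=Q.from_euler('z',psi)*G*Q.from_euler('y',-np.radians(a))
    t=np.array(p)-G.apply([0,0,k/1000])
    print("turn",np.degrees((R.inv()*G).as_rotvec()).round(1),"shift",(G.inv().apply(t-o['tcp_pos'])*1000).round(1),"shift in present axes",(R.inv().apply(t-o['tcp_pos'])*1000).round(1))
if __name__=="__main__":
    a=[float(v) for v in sys.argv[1:]]
    goal(a[:3],*a[3:]) if a else state()
E
python3 st.py .52 -.32 .2 .05 60
```

```text
t 0.2 p [0.1511 0.6576 0.2527] q [-1.45  0.48  0.02  1.56 -0.01  1.11 -0.08] F [ 0.2 -0.9  0.3] w 0.0852
tilt 0.1 head -1.716
[[-0.975, 0.224, -0.0], [0.224, 0.975, -0.001], [-0.0, -0.001, -1.0]]
turn [ -8.3 -59.6 -14.3] shift [-114.2 -994.8  300.2] shift in present axes [-576.  -870.8   52.2]
```

Call:
{"method": "step_arm", "body": {"moves": [{"rx": 0, "ry": 0, "rz": 0, "dx": -45, "dy": -25, "dz": 0, "gripper": 1}, {"rx": 0, "ry": 0, "rz": 0, "dx": -45, "dy": -25, "dz": 0, "gripper": 1}, {"rx": 0, "ry": 0, "rz": 0, "dx": -45, "dy": -25, "dz": 0, "gripper": 1}, {"rx": 0, "ry": 0, "rz": 0, "dx": -45, "dy": -25, "dz": 0, "gripper": 1}, {"rx": 0, "ry": 0, "rz": 0, "dx": -45, "dy": -25, "dz": 0, "gripper": 1}, {"rx": 0, "ry": 0, "rz": 0, "dx": -45, "dy": -25, "dz": 0, "gripper": 1}, {"rx": 0, "ry": 0, "rz": 0, "dx": -45, "dy": -25, "dz": 0, "gripper": 1}, {"rx": 0, "ry": 0, "rz": 0, "dx": -45, "dy": -25, "dz": 0, "gripper": 1}, {"rx": 0, "ry": 0, "rz": 0, "dx": -45, "dy": -25, "dz": 0, "gripper": 1}, {"rx": 0, "ry": 0, "rz": 0, "dx": -25, "dy": -46, "dz": 0, "gripper": 1}, {"rx": 0, "ry": 0, "rz": 0, "dx": -25, "dy": -46, "dz": 0, "gripper": 1}, {"rx": 0, "ry": 0, "rz": 0, "dx": -25, "dy": -46, "dz": 0, "gripper": 1}, {"rx": 0, "ry": 0, "rz": 0, "dx": -25, "dy": -46, "dz": 0, "gripper": 1}, {"rx": 0, "ry": 0, "rz": 0, "dx": -25, "dy": -46, "dz": 0, "gripper": 1}, {"rx": 0, "ry": 0, "rz": 0, "dx": -25, "dy": -46, "dz": 0, "gripper": 1}]}}

```text
clock: 2.08
tcp_pos: [0.5801, 0.0438, 0.2533]
orientation: [0.354, 3.122, 0.0]
contact_force: [0.5, 0.4, -0.1]
grip_width: 0.0856
gripper_force: 0.0
```

```bash
python3 st.py .52 -.32 .2 .05 60
```

```text
t 2.075 p [0.5801 0.0438 0.2533] q [-0.41  0.33  0.29  1.8  -0.11  1.03  1.26] F [ 0.5  0.4 -0.1] w 0.0856
tilt 0.0 head 0.998
[[-0.975, 0.224, 0.0], [0.224, 0.975, 0.0], [-0.0, 0.0, -1.0]]
turn [ -8.3 -59.6 -14.3] shift [  85.3 -360.3  -44. ] shift in present axes [ -20.3 -368.7   51.7]
```

Call:
{"method": "step_arm", "body": {"moves": [{"rx": 0, "ry": 0, "rz": 0, "dx": -3, "dy": -52, "dz": 0, "gripper": 1}, {"rx": 0, "ry": 0, "rz": 0, "dx": -3, "dy": -52, "dz": 0, "gripper": 1}, {"rx": 0, "ry": 0, "rz": 0, "dx": -3, "dy": -52, "dz": 0, "gripper": 1}, {"rx": 0, "ry": 0, "rz": 0, "dx": -3, "dy": -52, "dz": 0, "gripper": 1}, {"rx": 0, "ry": 0, "rz": 0, "dx": -3, "dy": -52, "dz": 0, "gripper": 1}, {"rx": 0, "ry": 0, "rz": 0, "dx": -3, "dy": -52, "dz": 0, "gripper": 1}, {"rx": 0, "ry": 0, "rz": 0, "dx": -3, "dy": -52, "dz": 0, "gripper": 1}, {"rx": -1.2, "ry": -8.5, "rz": -2, "dx": 0, "dy": 0, "dz": 0, "gripper": 1}, {"rx": -1.2, "ry": -8.5, "rz": -2, "dx": 0, "dy": 0, "dz": 0, "gripper": 1}, {"rx": -1.2, "ry": -8.5, "rz": -2, "dx": 0, "dy": 0, "dz": 0, "gripper": 1}, {"rx": -1.2, "ry": -8.5, "rz": -2, "dx": 0, "dy": 0, "dz": 0, "gripper": 1}, {"rx": -1.2, "ry": -8.5, "rz": -2, "dx": 0, "dy": 0, "dz": 0, "gripper": 1}, {"rx": -1.2, "ry": -8.5, "rz": -2, "dx": 0, "dy": 0, "dz": 0, "gripper": 1}, {"rx": -1.2, "ry": -8.5, "rz": -2, "dx": 0, "dy": 0, "dz": 0, "gripper": 1}]}}

```text
clock: 3.82
tcp_pos: [0.5164, -0.3108, 0.2167]
orientation: [0.051, 2.498, 0.058]
contact_force: [1.2, -0.8, -2.1]
grip_width: 0.0856
gripper_force: 0.0
```

```bash
python3 st.py .54 -.319 .085 .05 60
```

```text
t 3.825 p [ 0.5164 -0.3108  0.2167] q [ 1.07  0.3  -0.51  2.11 -0.79  0.33  2.85] F [ 1.2 -0.8 -2.1] w 0.0856
tilt 36.9 head 0.049
[[-0.8, 0.023, 0.599], [0.05, 0.998, 0.029], [-0.598, 0.054, -0.8]]
turn [ -1.1 -23.1  -5.1] shift [102.5  -9.4  82.9] shift in present axes [ 60.6 -14.9 116.5]
```

Tilt stops at 37° because of joint limits. That is enough to grip, carry the stamp between the rails, and then push it home. I'll compute the pre-grasp and grasp poses at 37°.

Run:
```python
from st import *
c,s=np.cos(.05),np.sin(.05); a=np.radians(37); z=np.array([np.sin(a)*c,np.sin(a)*s,-np.cos(a)])
p=np.array([.6135,-.3154,.040])
goal(p-.08*z,.05,37); goal(p,.05,37)
```

```text
t 3.825 p [ 0.5164 -0.3108  0.2167] q [ 1.07  0.3  -0.51  2.11 -0.79  0.33  2.85] F [ 1.2 -0.8 -2.1] w 0.0856
tilt 36.9 head 0.049
[[-0.8, 0.023, 0.599], [0.05, 0.998, 0.029], [-0.598, 0.054, -0.8]]
turn [-0.  -0.1 -5.2] shift [ 29.1  -9.5 116.3] shift in present axes [ 27.9 -12.  116.4]
t 3.825 p [ 0.5164 -0.3108  0.2167] q [ 1.07  0.3  -0.51  2.11 -0.79  0.33  2.85] F [ 1.2 -0.8 -2.1] w 0.0856
tilt 36.9 head 0.049
[[-0.8, 0.023, 0.599], [0.05, 0.998, 0.029], [-0.598, 0.054, -0.8]]
turn [-0.  -0.1 -5.2] shift [ 29.1  -9.5 196.3] shift in present axes [ 27.7 -11.9 196.4]
```

Call:
{"method": "step_arm", "body": {"moves": [{"rx": 0, "ry": 0, "rz": -2.6, "dx": 10, "dy": -4, "dz": 29, "gripper": 0.2}, {"rx": 0, "ry": 0, "rz": -2.6, "dx": 10, "dy": -4, "dz": 29, "gripper": 0.2}, {"rx": 0, "ry": 0, "rz": 0, "dx": 9, "dy": -2, "dz": 29, "gripper": 0.2}, {"rx": 0, "ry": 0, "rz": 0, "dx": 0, "dy": 0, "dz": 29, "gripper": 0.2}, {"rx": 0, "ry": 0, "rz": 0, "dx": 0, "dy": 0, "dz": 0, "gripper": 0.2}]}}

```text
clock: 4.45
tcp_pos: [0.5658, -0.3252, 0.1187]
orientation: [-0.069, 2.521, 0.049]
contact_force: [0.3, 0.4, 0.0]
grip_width: 0.0516
gripper_force: 0.0
```

```bash
python3 st.py .6135 -.3154 .040 .05 37
python3 - <<'E'
from bench import r
import cv2
print({k:v.round(4).tolist() for k,v in r.camera_info("wrist").items()})
cv2.imwrite("pics/w1.png",r.grab_frame("wrist"))
E
```

```text
t 4.45 p [ 0.5658 -0.3252  0.1187] q [ 1.04  0.55 -0.55  2.04 -0.74  0.17  2.96] F [0.3 0.4 0. ] w 0.0516
tilt 35.5 head 0.087
[[-0.813, -0.061, 0.579], [-0.038, 0.998, 0.051], [-0.581, 0.019, -0.814]]
turn [ 1.2 -1.5 -0.2] shift [ 9.   7.4 88.8] shift in present axes [ 6.7  5.4 89.2]
{'mtx': [[298.4834, 0.0, 277.315], [0.0, 298.4834, 209.7122], [0.0, 0.0, 1.0]], 'rvec': [-1.6642, -1.7528, -0.8459], 'tvec': [0.3555, -0.4112, -0.2093]}
```

View pics/w1.png

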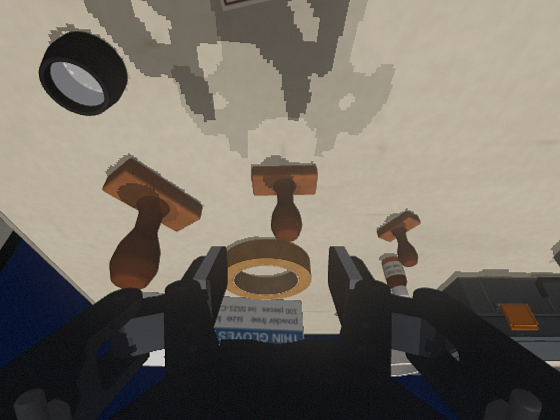

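The picture shows the stamp centred between the fingers (knob at about (286,225)), with the loupe, the big stamp and the tape clear of them. Joints 6 and 7 are at their limits, so I'll fit the arm's kinematics to find a better wrist configuration.

```bash
cat > fk.py <<'E'
import numpy as np,itertools
from scipy.optimize import least_squares
from scipy.spatial.transform import Rotation as Q
from bench import r
o=r.get_obs()
D=[([-1.453,.477,.022,1.555,-.011,1.109,-.083],[.151,.6573,.2523],Q.from_rotvec([-.353847,-3.121527,.00294])),
([-.41,.33,.29,1.8,-.11,1.03,1.26],[.5801,.0438,.2533],Q.from_rotvec([.354,3.122,0])),
([1.07,.3,-.51,2.11,-.79,.33,2.85],[.5164,-.3108,.2167],Q.from_rotvec([.051,2.498,.058])),
(list(o['joints']),o['tcp_pos'],Q.from_rotvec(o['orientation']))]
if __name__=="__main__":
    pass
def fk(q,x,s):
    c1,c7,h,a,b,c,e1,e2=x
    R=Q.from_euler('z',s[0]*q[0]+c1); p=np.array([0,0,h])
    R=R*Q.from_euler('y',q[1])*Q.from_euler('z',s[1]*q[2]); p=p+R.apply([e1,0,a])
    R=R*Q.from_euler('y',q[3])*Q.from_euler('z',s[2]*q[4]); p=p+R.apply([e2,0,b])
    R=R*Q.from_euler('y',q[5])*Q.from_euler('z',s[3]*q[6]+c7); p=p+R.apply([0,0,c])
    return p,R
def fit():
    best=None
    for s in itertools.product([1,-1],repeat=4):
      for c1,c7 in itertools.product([0,1.57,3.14,-1.57],[0,1.57,3.14,-1.57]):
        def f(x):
            v=[]
            for q,p,R in D:
                P,G=fk(q,x,s); v+=list((P-p)*3)+list((R.inv()*G).as_rotvec())
            return np.array(v)
        S=least_squares(f,[c1,c7,.3,.4,.4,.25,0,0])
        if best is None or S.cost<best[0]: best=(S.cost,S.x,s,S.fun)
    return best
if __name__=="__main__":
    b=fit(); print(b[0],b[1].round(4).tolist(),b[2],b[3].round(3))
E
python3 fk.py
```

```text
0.0038930687500932024 [-0.0832, 1.4953, 0.2788, 0.509, 0.4788, 0.2534, 0.0163, 0.004] (-1, -1, -1, -1) [-0.016  0.007  0.004 -0.003 -0.     0.007 -0.004  0.024 -0.008 -0.001
  0.003  0.015  0.01  -0.014 -0.     0.058 -0.007 -0.014 -0.013  0.009
  0.004  0.048  0.    -0.008]
```

```bash
cat > ik.py <<'E'
from fk import *
X=[-0.0832,1.4953,0.2788,0.509,0.4788,0.2534,0.0163,0.004]; S=(-1,-1,-1,-1)
lo=np.array([-2.96,-.34,-1.41,.24,-1.37,.17,-2.96]); hi=np.array([2.96,2.1,1.46,2.44,4.51,1.92,2.96])
def pose(p,psi,a,roll,k=3):
    G=Q.from_euler('z',psi)*Q.from_matrix(np.diag([-1,1,-1.]))*Q.from_euler('y',-np.radians(a))*Q.from_euler('z',roll)
    return np.array(p)-G.apply([0,0,k/1000]),G
def ik(t,G,q0,m=.06,w=0,qr=None):
    def f(q):
        P,R=fk(q,X,S); v=np.r_[(P-t)*10,(G.inv()*R).as_rotvec()*3]
        return v if qr is None else np.r_[v,w*(q-qr)]
    s=least_squares(f,np.clip(q0,lo+m+.01,hi-m-.01),bounds=(lo+m,hi-m),max_nfev=60)
    P,R=fk(s.x,X,S); return s.x,np.linalg.norm(P-t),(G.inv()*R).magnitude()
E
cat > t.py <<'E'
from ik import *
rng=np.random.default_rng(0)
for nm,p,psi in(("stamp",[.6135,-.3154,.04],.05),("dock",[.6743,.0913,.04],.239)):
  for a in(35,50,62):
    for roll in(0,np.pi):
      t,G=pose(p,psi,a,roll); sol=[]
      for _ in range(25):
        q,e1,e2=ik(t,G,rng.uniform(lo,hi))
        if e1<.003 and e2<.02: sol.append((min(np.min(q-lo),np.min(hi-q)),q.round(2).tolist()))
      sol.sort(reverse=True)
      print(nm,a,round(roll,1),len(sol),*[x[1] for x in sol[:4]],sep="\n   " if sol else " ")
E
python3 t.py
```

```text
stamp
   35
   0
   14
   [1.38, 1.18, -1.21, 1.95, 1.64, 0.55, 0.96]
   [1.28, 1.01, -1.02, 1.95, 1.52, 0.34, 0.95]
   [1.22, 0.93, -0.91, 1.95, 1.43, 0.24, 0.98]
   [-0.2, 0.96, 0.96, 1.95, 4.44, 0.97, -2.81]
stamp
   35
   3.1
   14
   [-0.29, 1.09, 1.12, 1.95, 4.37, 1.12, 0.28]
   [1.42, 1.3, -1.31, 1.95, 1.72, 0.67, -2.18]
   [1.22, 0.93, -0.92, 1.95, 1.44, 0.25, -2.16]
   [1.22, 0.93, -0.92, 1.95, 1.43, 0.24, -2.16]
stamp
   50
   0
   13
   [0.01, 0.88, 0.7, 2.04, 4.13, 1.02, -2.39]
   [0.08, 0.84, 0.61, 2.04, 4.14, 0.96, -2.35]
   [0.12, 0.82, 0.56, 2.04, 4.17, 0.92, -2.33]
   [0.47, 0.73, 0.13, 2.04, 4.19, 0.69, -2.14]
stamp
   50
   3.1
   12
   [0.35, 0.75, 0.28, 2.04, 4.19, 0.77, 0.93]
   [-0.33, 1.31, 1.22, 2.04, 3.95, 1.45, 0.38]
   [-0.35, 1.38, 1.28, 2.04, 3.9, 1.51, 0.32]
   [1.45, 1.23, -1.16, 2.04, 2.32, 0.34, -2.73]
stamp
   62
   0
   9
   [0.98, 0.86, -0.41, 2.07, 4.0, 0.68, -1.63]
   [1.13, 0.92, -0.59, 2.07, 3.95, 0.58, -1.47]
   [0.06, 0.95, 0.67, 2.07, 3.94, 1.26, -2.25]
   [1.16, 0.94, -0.63, 2.07, 3.93, 0.56, -1.42]
stamp
   62
   3.1
   15
   [0.36, 0.83,
[... 729 characters left out ...]
.14, 2.7, 0.66, -0.57]
   [0.47, 0.88, -0.77, 2.14, 2.8, 0.61, -0.78]
dock
   50
   3.1
   8
   [-0.83, 0.89, 0.79, 2.14, 3.74, 0.78, 0.6]
   [-1.01, 1.08, 1.03, 2.14, 3.78, 0.93, 0.34]
   [-0.68, 0.8, 0.59, 2.14, 3.65, 0.71, 0.82]
   [-0.51, 0.74, 0.39, 2.14, 3.56, 0.64, 1.02]
dock
   62
   0
   13
   [0.03, 0.79, -0.22, 2.19, 3.27, 0.88, -1.5]
   [0.71, 1.22, -1.03, 2.19, 2.97, 0.9, -0.52]
   [0.36, 0.89, -0.59, 2.19, 3.16, 0.86, -1.13]
   [-0.53, 0.83, 0.41, 2.19, 3.39, 0.97, -2.02]
dock
   62
   3.1
   4
   [-0.39, 0.79, 0.25, 2.19, 3.36, 0.93, 1.25]
   [-0.24, 0.78, 0.09, 2.19, 3.34, 0.92, 1.39]
   [0.33, 0.88, -0.56, 2.19, 3.18, 0.87, 1.97]
   [-1.25, 1.78, 1.4, 2.19, 3.37, 1.31, -0.2]
```

```bash
cat > path.py <<'E'
from ik import *
def rows(qs,n0=0):
    """rows (rounded) following joint path qs from the present pose"""
    o=r.get_obs(); p,R=np.array(o['tcp_pos']),Q.from_rotvec(o['orientation'])
    P0,R0=fk(o['joints'],X,S); 
    for q in qs:
        P,G=fk(q,X,S)
        d=np.round(R.inv().apply(P-p)*1000).astype(int); t=np.round(np.degrees((R.inv()*G).as_rotvec()),0).astype(int)
        p=p+R.apply(d/1000); R=R*Q.from_rotvec(np.radians(t)); z=R.apply([0,0,1])
        print(*t,*d,"| z",p[2].round(3),"tilt",round(float(np.degrees(np.arccos(-z[2])))),"q5,6,7",q[4:].round(2))
def lin(ws,ns):
    out=[]
    for a,b,n in zip(ws[:-1],ws[1:],ns): out+=[a+(b-a)*(i+1)/n for i in range(n)]
    return out
E
python3 - <<'E'
from path import *
qc=np.array(r.get_obs()['joints']); P,G=fk(qc,X,S); print((P-r.get_obs()['tcp_pos'])*1000)
p=np.array([.6135,-.3154,.042]); t,G=pose(p,.05,60,0); z=G.apply([0,0,1])
qB,e1,e2=ik(t-.1*z,G,[.98,.86,-.41,2.07,4,.68,-1.63]); print(qB.round(2),e1,e2)
W1=np.array([1.04,.42,-.55,2.0,-.5,.45,2.65]); W2=np.array([1.,.45,-.45,2.0,3.9,.5,-1.55])
rows(lin([qc,W1,W2],[4,30]))
E
```

```text
[-4.23897177  2.97051614  1.4326657 ]
[ 1.11  0.69 -0.42  2.23  4.12  0.68 -1.71] 0.0020212242210091093 0.01670383508971964
1 0 0 -9 11 -17 | z 0.139 tilt 36 q5,6,7 [-0.68  0.24  2.88]
-2 1 -1 -10 7 -15 | z 0.157 tilt 35 q5,6,7 [-0.62  0.31  2.8 ]
-2 1 1 -7 7 -15 | z 0.173 tilt 34 q5,6,7 [-0.56  0.38  2.73]
-1 1 0 -4 8 -16 | z 0.189 tilt 33 q5,6,7 [-0.5   0.45  2.65]
2 4 0 16 -9 0 | z 0.18 tilt 29 q5,6,7 [-0.35  0.45  2.51]
2 3 1 16 -10 0 | z 0.172 tilt 26 q5,6,7 [-0.21  0.45  2.37]
2 3 0 13 -12 0 | z 0.166 tilt 22 q5,6,7 [-0.06  0.46  2.23]
3 2 1 12 -14 0 | z 0.161 tilt 21 q5,6,7 [0.09 0.46 2.09]
3 2 0 10 -15 0 | z 0.159 tilt 19 q5,6,7 [0.23 0.46 1.95]
4 2 1 8 -16 0 | z 0.158 tilt 19 q5,6,7 [0.38 0.46 1.81]
3 1 1 6 -18 1 | z 0.158 tilt 20 q5,6,7 [0.53 0.46 1.67]
4 1 0 3 -17 0 | z 0.161 tilt 22 q5,6,7 [0.67 0.46 1.53]
4 0 1 1 -18 0 | z 0.165 tilt 25 q5,6,7 [0.82 0.46 1.39]
3 -1 0 -1 -18 0 | z 0.172 tilt 28 q5,6,7 [0.97 0.47 1.25]
4 -1 1 -4 -17 1 | z 0.178 tilt 32 q5,6,7 [1.11 0.47 1.11]
4 -1 0 -6 -16 0 | z 0.187 tilt 36 q5,6,7 [1.26 0.47 0.97]
3 -2 1 -8 -15 0 | z 0.197 tilt 39 q5,6,7
[... 341 characters left out ...]
60 q5,6,7 [ 2.29  0.48 -0.01]
0 -4 1 -16 -1 0 | z 0.273 tilt 63 q5,6,7 [ 2.43  0.48 -0.15]
0 -3 0 -16 2 0 | z 0.282 tilt 65 q5,6,7 [ 2.58  0.48 -0.29]
-1 -4 1 -16 4 0 | z 0.29 tilt 67 q5,6,7 [ 2.73  0.49 -0.43]
-2 -4 1 -15 6 0 | z 0.297 tilt 69 q5,6,7 [ 2.87  0.49 -0.57]
-2 -3 0 -14 9 0 | z 0.302 tilt 70 q5,6,7 [ 3.02  0.49 -0.71]
-2 -3 1 -12 11 0 | z 0.305 tilt 71 q5,6,7 [ 3.17  0.49 -0.85]
-3 -2 0 -11 13 0 | z 0.306 tilt 71 q5,6,7 [ 3.31  0.49 -0.99]
-3 -3 1 -9 14 -1 | z 0.306 tilt 72 q5,6,7 [ 3.46  0.5  -1.13]
-4 -1 1 -7 16 0 | z 0.304 tilt 71 q5,6,7 [ 3.61  0.5  -1.27]
-4 -1 0 -4 17 -1 | z 0.3 tilt 70 q5,6,7 [ 3.75  0.5  -1.41]
-4 -1 1 -2 17 0 | z 0.294 tilt 69 q5,6,7 [ 3.9   0.5  -1.55]
```

Call:
{"method": "step_arm", "body": {"moves": [{"rx": 1, "ry": 0, "rz": 0, "dx": -9, "dy": 11, "dz": -17, "gripper": 0.2}, {"rx": -2, "ry": 1, "rz": -1, "dx": -10, "dy": 7, "dz": -15, "gripper": 0.2}, {"rx": -2, "ry": 1, "rz": 1, "dx": -7, "dy": 7, "dz": -15, "gripper": 0.2}, {"rx": -1, "ry": 1, "rz": 0, "dx": -4, "dy": 8, "dz": -16, "gripper": 0.2}, {"rx": 2, "ry": 4, "rz": 0, "dx": 16, "dy": -9, "dz": 0, "gripper": 0.2}, {"rx": 2, "ry": 3, "rz": 1, "dx": 16, "dy": -10, "dz": 0, "gripper": 0.2}, {"rx": 2, "ry": 3, "rz": 0, "dx": 13, "dy": -12, "dz": 0, "gripper": 0.2}, {"rx": 3, "ry": 2, "rz": 1, "dx": 12, "dy": -14, "dz": 0, "gripper": 0.2}, {"rx": 3, "ry": 2, "rz": 0, "dx": 10, "dy": -15, "dz": 0, "gripper": 0.2}, {"rx": 4, "ry": 2, "rz": 1, "dx": 8, "dy": -16, "dz": 0, "gripper": 0.2}, {"rx": 3, "ry": 1, "rz": 1, "dx": 6, "dy": -18, "dz": 1, "gripper": 0.2}, {"rx": 4, "ry": 1, "rz": 0, "dx": 3, "dy": -17, "dz": 0, "gripper": 0.2}, {"rx": 4, "ry": 0, "rz": 1, "dx": 1, "dy": -18, "dz": 0, "gripper": 0.2}]}}

```text
clock: 6.12
tcp_pos: [0.4725, -0.4255, 0.1666]
orientation: [0.14, 2.838, -0.514]
contact_force: [0.0, -0.1, -0.4]
grip_width: 0.0515
gripper_force: 0.0
```

```bash
python3 st.py
python3 - <<'E'
from path import *
qc=np.array(r.get_obs()['joints']); W2=np.array([1.,.45,-.45,2.0,3.9,.5,-1.55])
rows(lin([qc,W2],[20]))
E
```

```text
t 6.125 p [ 0.4725 -0.4255  0.1666] q [0.2  0.38 0.42 2.07 0.08 0.32 1.97] F [ 0.  -0.1 -0.4] w 0.0515
tilt 25.1 head -0.997
[[-0.963, 0.138, 0.23], [0.049, 0.933, -0.356], [-0.264, -0.332, -0.906]]
3 3 0 30 14 -2 | z 0.156 tilt 26 q5,6,7 [0.27 0.33 1.79]
3 1 0 4 -13 3 | z 0.157 tilt 28 q5,6,7 [0.46 0.34 1.61]
3 1 0 2 -13 4 | z 0.159 tilt 30 q5,6,7 [0.65 0.35 1.44]
3 0 0 -2 -15 3 | z 0.164 tilt 33 q5,6,7 [0.84 0.36 1.26]
3 -1 0 -5 -14 3 | z 0.169 tilt 36 q5,6,7 [1.04 0.36 1.09]
2 -2 0 -8 -14 2 | z 0.177 tilt 39 q5,6,7 [1.23 0.37 0.91]
3 -2 1 -11 -13 2 | z 0.186 tilt 43 q5,6,7 [1.42 0.38 0.74]
2 -3 0 -14 -11 2 | z 0.195 tilt 46 q5,6,7 [1.61 0.39 0.56]
2 -4 1 -16 -10 2 | z 0.205 tilt 49 q5,6,7 [1.8  0.4  0.38]
2 -4 0 -19 -7 1 | z 0.216 tilt 53 q5,6,7 [1.99 0.41 0.21]
0 -5 1 -20 -5 1 | z 0.226 tilt 56 q5,6,7 [2.18 0.42 0.03]
1 -4 1 -21 -2 1 | z 0.237 tilt 59 q5,6,7 [ 2.37  0.43 -0.14]
-1 -5 1 -22 1 0 | z 0.248 tilt 61 q5,6,7 [ 2.56  0.44 -0.32]
-1 -5 1 -22 4 0 | z 0.258 tilt 64 q5,6,7 [ 2.75  0.45 -0.5 ]
-3 -5 1 -22 7 0 | z 0.267 tilt 65 q5,6,7 [ 2.95  0.45 -0.67]
-2 -4 2 -21 9 0 | z 0.276 tilt 67 q5,6,7 [ 3.14  0.46 -0.85]
-4 -5 1 -19 13 -1 | z 0.282 tilt 69 q5,6,7 [ 3.33  0.47 -1.02]
-4 -3 1 -17 15 -2 | z 0.288 tilt 69 q5,6,7 [ 3.52  0.48 -1.2 ]
-4 -3 2 -15 17 -1 | z 0.292 tilt 70 q5,6,7 [ 3.71  0.49 -1.37]
-5 -2 1 -11 18 -3 | z 0.294 tilt 69 q5,6,7 [ 3.9   0.5  -1.55]
```

```bash
cat > fk2.py <<'E'
import numpy as np,json,os,fk,ik
from scipy.optimize import least_squares
from scipy.spatial.transform import Rotation as Q
L='samples.json'; A=json.load(open(L)) if os.path.exists(L) else [(q,list(p),R.as_rotvec().tolist()) for q,p,R in fk.D[:3]]+[([1.04,.55,-.55,2.04,-.74,.17,2.96],[.5658,-.3252,.1187],[-.069,2.521,.049])]
o=fk.r.get_obs(); A.append((list(o['joints']),list(o['tcp_pos']),list(o['orientation']))); json.dump([[list(map(float,v)) for v in a] for a in A],open(L,'w'))
def f(x):
    v=[]
    for q,p,w in A:
        P,G=fk.fk(np.array(q)+np.r_[0,x[8:13],0],x[:8],ik.S); v+=list((P-p)*3)+list((Q.from_rotvec(w).inv()*G).as_rotvec())
        
    return np.r_[v,x[8:13]*.02]
s=least_squares(f,np.r_[ik.X,np.zeros(5)]); v=s.fun[:-5].reshape(-1,6)
print(s.x.round(4).tolist()); print((v[:,:3]/3*1000).round(0).tolist(),v[:,3:].round(3).tolist())
E
python3 fk2.py
```

```text
[-0.0726, 1.5016, 0.3051, 0.4653, 0.4583, 0.2525, 0.0469, -0.012, 0.0025, 0.0088, -0.0116, 0.0027, 0.0259]
[[-7.0, -3.0, 2.0], [4.0, 5.0, 2.0], [12.0, -15.0, -0.0], [3.0, -1.0, 2.0], [-11.0, 17.0, -6.0]] [[0.014, -0.007, 0.009], [0.008, 0.017, 0.016], [0.037, -0.006, -0.015], [0.034, -0.005, -0.011], [0.018, 0.044, 0.0]]
```

```bash
cat > sim.py <<'E'
from path import *
Xn=[-0.0726,1.5016,0.3051,0.4653,0.4583,0.2525,0.0469,-0.012]
def err(q,t,G):
    P,R=fk(q,X,S); return np.r_[t-P,(G*R.inv()).as_rotvec()*.3]
def stepc(q,t,G,n=6):
    for _ in range(n):
        e=err(q,t,G); J=np.array([(err(q+d,t,G)-e)/1e-4 for d in np.eye(7)*1e-4]).T
        dq=-J.T@np.linalg.solve(J@J.T+1e-5*np.eye(6),e); q=np.clip(q+np.clip(dq,-.25,.25),lo,hi)
    return q
def poserows(goals,sub):
    """goals: list of (t,G); rounded rows interpolating from present pose, with simulated joints"""
    o=r.get_obs(); p,R=np.array(o['tcp_pos']),Q.from_rotvec(o['orientation']); q=np.array(o['joints'])
    P0,R0=fk(q,X,S); 
    for (t,G),n in zip(goals,sub):
        ps,Rs=p.copy(),R; dv=(Rs.inv()*G).as_rotvec()
        for i in range(n):
            u=(i+1)/n; Pt=ps+(t-ps)*u; Rt=Rs*Q.from_rotvec(dv*u)
            d=np.round(R.inv().apply(Pt-p)*1000).astype(int); w=np.round(np.degrees((R.inv()*Rt).as_rotvec())).astype(int)
            p=p+R.apply(d/1000); R=R*Q.from_rotvec(np.radians(w)); q=stepc(q,p,R)
            print(*w,*d,"| p",p.round(3),"q",q.round(2),"err",np.linalg.norm(err(q,p,R)).round(3))
    return q
E
python3 - <<'E'
from sim import *
f=lambda p,h,a:pose(p,h,a,0,0)
# swing tool axis round: tilt 45 head -0.6, tilt 60 head -.3, then hover
poserows([f([.47,-.45,.2],-.75,45),f([.45,-.40,.25],-.3,60),f([.5,-.32,.2],.05,60)],[6,6,6])
E
```

```text
0 -4 7 -1 -6 -4 | p [ 0.472 -0.43   0.172] q [ 0.38  0.38  0.28  2.02 -0.07  0.27  2.05] err 0.0
0 -3 6 -2 -5 -3 | p [ 0.471 -0.434  0.177] q [ 0.44  0.36  0.24  2.04 -0.14  0.22  2.04] err 0.0
1 -4 7 -3 -5 -4 | p [ 0.471 -0.437  0.183] q [ 0.48  0.34  0.2   2.08 -0.22  0.17  2.01] err 0.016
0 -4 6 -4 -5 -3 | p [ 0.471 -0.441  0.189] q [ 0.61  0.33  0.07  2.11 -0.34  0.17  2.05] err 0.05
0 -3 7 -5 -5 -3 | p [ 0.47  -0.446  0.195] q [ 0.75  0.31 -0.07  2.13 -0.5   0.17  2.13] err 0.075
0 -4 6 -5 -3 -2 | p [ 0.47 -0.45  0.2 ] q [ 1.13  0.33 -0.5   2.16 -0.89  0.17  2.49] err 0.127
-3 -2 -3 0 4 -12 | p [ 0.467 -0.441  0.208] q [ 1.7   0.48 -1.14  2.19 -1.37  0.17  2.96] err 0.196
-4 -3 -2 -1 4 -11 | p [ 0.464 -0.433  0.217] q [ 1.86  0.56 -1.3   2.2  -1.37  0.17  2.96] err 0.211
-3 -2 -3 -2 5 -11 | p [ 0.46  -0.425  0.225] q [ 1.93  0.61 -1.37  2.23 -1.13  0.17  2.96] err 0.188
-3 -3 -2 -2 6 -11 | p [ 0.457 -0.416  0.234] q [ 1.99  0.71 -1.41  2.27 -0.93  0.17  2.96] err 0.179
-4 -2 -3 -3 6 -10 | p [ 0.454 -0.408  0.242] q [ 2.02  0.76 -1.41  2.28 -0.79  0.17  2.96] err 0.153
-3 -3 -3 -3 6 -10 | p [ 0.449 -0.4    0.25 ] q [ 2.07  0.83 -1.41  2.3  -0.67  0.17  2.96] err 0.143
-3 0 -2 5 15 8 | p [ 0.458 -0.387  0.241] q [ 2.03  0.84 -1.41  2.29 -0.6   0.17  2.96] err 0.136
-3 0 -1 5 15 8 | p [ 0.466 -0.374  0.233] q [ 2.    0.87 -1.41  2.29 -0.55  0.17  2.96] err 0.13
-3 0 -2 4 15 9 | p [ 0.474 -0.36   0.225] q [ 1.96  0.88 -1.41  2.28 -0.49  0.17  2.96] err 0.124
-3 0 -1 4 14 10 | p [ 0.483 -0.347  0.216] q [ 1.93  0.91 -1.4   2.28 -0.45  0.17  2.96] err 0.116
-3 0 -2 3 14 11 | p [ 0.492 -0.334  0.208] q [ 1.89  0.93 -1.37  2.27 -0.39  0.17  2.96] err 0.105
-3 0 -1 3 14 11 | p [ 0.5  -0.32  0.2 ] q [ 1.86  0.96 -1.36  2.26 -0.36  0.17  2.96] err 0.095
```

```bash
cat > t2.py <<'E'
from sim import *
def follow(ws,ns,show=True):
    o=r.get_obs(); p,R=np.array(o['tcp_pos']),Q.from_rotvec(o['orientation']); q=np.array(o['joints']); P0,R0=fk(q,X,S)
    C=R0.inv()*R; off=p-P0
    N=sum(ns)
    for i,w in enumerate(lin([q]+ws,ns)):
        P,G=fk(w,X,S); P=P+off*(1-(i+1)/N); G=G*Q.from_rotvec(C.as_rotvec()*(1-(i+1)/N))
        d=np.round(R.inv().apply(P-p)*1000).astype(int); t=np.round(np.degrees((R.inv()*G).as_rotvec())).astype(int)
        p=p+R.apply(d/1000); R=R*Q.from_rotvec(np.radians(t)); 
        q=stepc(q,p-off*(1-(i+1)/N),R*Q.from_rotvec(-C.as_rotvec()*(1-(i+1)/N)))
        z=R.apply([0,0,1]); print(*t,*d,"| p",p.round(2),"tilt",round(float(np.degrees(np.arccos(-z[2])))),"q",q.round(2))
    return q
E
python3 - <<'E'
from t2 import *
W1=np.array([.3,.2,0.1,1.8,.2,.95,1.7]); W2=np.array([.3,.3,.0,1.9,1.5,.9,.5]);W3=np.array([.5,.4,-.1,2.0,2.8,.85,-.7]);W4=np.array([.9,.6,-.4,2.1,3.9,.7,-1.6])
follow([W1,W2,W3,W4],[6,10,9,8])
E
```

```text
-2 1 1 -21 8 -21 | p [ 0.49 -0.41  0.19] tilt 23 q [0.19 0.36 0.41 2.02 0.06 0.42 1.95]
-2 1 0 -18 9 -24 | p [ 0.5  -0.4   0.21] tilt 21 q [0.17 0.33 0.39 1.98 0.05 0.53 1.95]
-1 1 1 -16 8 -28 | p [ 0.51 -0.38  0.24] tilt 19 q [0.14 0.3  0.4  1.94 0.06 0.62 1.91]
-1 2 1 -13 8 -30 | p [ 0.52 -0.37  0.27] tilt 17 q [0.1  0.28 0.4  1.89 0.07 0.74 1.86]
0 1 0 -10 9 -34 | p [ 0.53 -0.35  0.3 ] tilt 17 q [0.07 0.24 0.41 1.85 0.09 0.83 1.82]
0 2 1 -6 8 -36 | p [ 0.53 -0.34  0.34] tilt 15 q [0.03 0.22 0.41 1.8  0.12 0.95 1.76]
5 1 2 6 -17 7 | p [ 0.52 -0.35  0.33] tilt 19 q [0.   0.23 0.44 1.81 0.22 0.93 1.66]
6 1 1 4 -18 7 | p [ 0.51 -0.37  0.33] tilt 24 q [-0.03  0.24  0.47  1.82  0.34  0.91  1.56]
6 0 1 0 -16 5 | p [ 0.51 -0.39  0.33] tilt 30 q [-0.07  0.26  0.51  1.83  0.46  0.89  1.45]
5 -1 2 -2 -14 5 | p [ 0.51 -0.4   0.33] tilt 35 q [-0.11  0.27  0.55  1.84  0.56  0.86  1.34]
5 -2 1 -6 -14 4 | p [ 0.51 -0.42  0.34] tilt 41 q [-0.15  0.29  0.58  1.85  0.67  0.83  1.23]
5 -2 1 -9 -11 3 | p [ 0.51 -0.43  0.35] tilt 46 q [-0.19  0.31  0.63  1.86  0.79  0.8   1.11]
5 -3 1 -10 -9 2 | p [ 0.
[... 1254 characters left out ...]
.03  0.48  0.56  2.01  3.03  0.78 -1.18]
-5 -1 2 13 26 -3 | p [ 0.68 -0.41  0.34] tilt 85 q [ 0.03  0.49  0.51  2.02  3.16  0.8  -1.29]
-6 -1 2 16 26 -3 | p [ 0.68 -0.4   0.31] tilt 82 q [ 0.1   0.51  0.46  2.04  3.32  0.83 -1.42]
-5 0 2 16 26 -5 | p [ 0.68 -0.38  0.28] tilt 80 q [ 0.14  0.52  0.41  2.05  3.44  0.85 -1.51]
-6 0 3 17 25 -5 | p [ 0.67 -0.37  0.26] tilt 77 q [ 0.2   0.54  0.37  2.06  3.58  0.87 -1.63]
-6 1 3 19 25 -6 | p [ 0.67 -0.35  0.23] tilt 74 q [ 0.26  0.55  0.33  2.07  3.73  0.88 -1.74]
-5 1 3 19 24 -6 | p [ 0.66 -0.33  0.21] tilt 71 q [ 0.3   0.56  0.3   2.09  3.84  0.9  -1.84]
-5 1 3 19 23 -6 | p [ 0.64 -0.31  0.19] tilt 69 q [ 0.33  0.58  0.27  2.1   3.95  0.93 -1.93]
```

Call:
{"method": "step_arm", "body": {"moves": [{"rx": -2, "ry": 1, "rz": 1, "dx": -21, "dy": 8, "dz": -21, "gripper": 0.2}, {"rx": -2, "ry": 1, "rz": 0, "dx": -18, "dy": 9, "dz": -24, "gripper": 0.2}, {"rx": -1, "ry": 1, "rz": 1, "dx": -16, "dy": 8, "dz": -28, "gripper": 0.2}, {"rx": -1, "ry": 2, "rz": 1, "dx": -13, "dy": 8, "dz": -30, "gripper": 0.2}, {"rx": 0, "ry": 1, "rz": 0, "dx": -10, "dy": 9, "dz": -34, "gripper": 0.2}, {"rx": 0, "ry": 2, "rz": 1, "dx": -6, "dy": 8, "dz": -36, "gripper": 0.2}, {"rx": 5, "ry": 1, "rz": 2, "dx": 6, "dy": -17, "dz": 7, "gripper": 0.2}, {"rx": 6, "ry": 1, "rz": 1, "dx": 4, "dy": -18, "dz": 7, "gripper": 0.2}, {"rx": 6, "ry": 0, "rz": 1, "dx": 0, "dy": -16, "dz": 5, "gripper": 0.2}, {"rx": 5, "ry": -1, "rz": 2, "dx": -2, "dy": -14, "dz": 5, "gripper": 0.2}, {"rx": 5, "ry": -2, "rz": 1, "dx": -6, "dy": -14, "dz": 4, "gripper": 0.2}, {"rx": 5, "ry": -2, "rz": 1, "dx": -9, "dy": -11, "dz": 3, "gripper": 0.2}, {"rx": 5, "ry": -3, "rz": 1, "dx": -10, "dy": -9, "dz": 2, "gripper": 0.2}, {"rx": 3, "ry": -4, "rz": 1, "dx": -14, "dy": -7, "dz": 1, "gripper": 0.2}, {"rx": 4, "ry": -4, "rz": 1, "dx": -15, "dy": -5, "dz": 0, "gripper": 0.2}, {"rx": 2, "ry": -4, "rz": 1, "dx": -16, "dy": -1, "dz": -1, "gripper": 0.2}]}}

```text
clock: 8.12
tcp_pos: [0.558, -0.4521, 0.3777]
orientation: [0.391, 2.348, -1.428]
contact_force: [1.0, 0.8, 1.0]
grip_width: 0.0511
gripper_force: 0.0
```

```bash
python3 st.py
python3 - <<'E'
from t2 import *
W3=np.array([.5,.4,-.1,2.0,2.8,.85,-.7]);W4=np.array([.9,.6,-.4,2.1,3.9,.7,-1.6])
follow([W3,W4],[9,8])
E
```

```text
t 8.125 p [ 0.558  -0.4521  0.3777] q [-0.39  0.4   0.79  1.97  1.29  0.72  0.55] F [1.  0.8 1. ] w 0.0511
tilt 65.0 head -1.391
[[-0.895, 0.415, 0.162], [0.047, 0.45, -0.892], [-0.443, -0.791, -0.422]]
2 -3 0 -7 -3 13 | p [ 0.57 -0.47  0.38] tilt 68 q [-0.39  0.44  0.82  1.97  1.39  0.67  0.44]
2 -4 1 -9 0 11 | p [ 0.58 -0.48  0.38] tilt 72 q [-0.4   0.48  0.86  1.98  1.54  0.63  0.27]
1 -5 1 -11 2 9 | p [ 0.59 -0.48  0.38] tilt 76 q [-0.4   0.52  0.89  1.98  1.73  0.59  0.05]
0 -5 1 -12 4 8 | p [ 0.6  -0.49  0.38] tilt 78 q [-0.38  0.54  0.89  1.99  1.94  0.57 -0.16]
-1 -5 2 -14 6 5 | p [ 0.62 -0.49  0.38] tilt 81 q [-0.34  0.53  0.86  1.99  2.15  0.58 -0.36]
-1 -5 2 -14 7 4 | p [ 0.63 -0.48  0.38] tilt 83 q [-0.28  0.52  0.8   1.99  2.33  0.62 -0.53]
-2 -6 3 -16 7 1 | p [ 0.65 -0.48  0.39] tilt 86 q [-0.2   0.5   0.72  2.    2.54  0.68 -0.72]
-3 -5 3 -17 9 0 | p [ 0.66 -0.46  0.4 ] tilt 87 q [-0.13  0.48  0.65  2.    2.71  0.71 -0.87]
-3 -6 4 -19 10 -2 | p [ 0.68 -0.45  0.4 ] tilt 90 q [-0.06  0.46  0.58  2.    2.89  0.78 -1.04]
-5 -1 2 14 27 -4 | p [ 0.68 -0.44  0.38] tilt 88 q [ 0.    0.47  0.53  2.01  3.03  0.79 -1.16]
-5 -1 2 15 27 -4 | p [ 0.69 -0.42  0.35] tilt 86 q [ 0.06  0.49  0.47  2.02  3.16  0.81 -1.28]
-6 0 2 17 27 -6 | p [ 0.69 -0.41  0.32] tilt 83 q [ 0.12  0.5   0.42  2.04  3.32  0.82 -1.4 ]
-5 0 2 18 27 -7 | p [ 0.68 -0.39  0.29] tilt 80 q [ 0.17  0.52  0.38  2.05  3.44  0.84 -1.5 ]
-6 0 3 19 27 -7 | p [ 0.68 -0.37  0.26] tilt 78 q [ 0.24  0.53  0.33  2.06  3.59  0.87 -1.62]
-5 1 3 20 26 -7 | p [ 0.67 -0.35  0.24] tilt 75 q [ 0.28  0.55  0.3   2.07  3.71  0.88 -1.72]
-5 1 2 20 26 -8 | p [ 0.66 -0.33  0.21] tilt 72 q [ 0.32  0.56  0.27  2.09  3.82  0.91 -1.8 ]
-5 2 3 21 25 -8 | p [ 0.64 -0.31  0.19] tilt 69 q [ 0.35  0.57  0.24  2.1   3.94  0.91 -1.9 ]
```

Excellent: the flip follows the plan. I'll continue.

Call:
{"method": "step_arm", "body": {"moves": [{"rx": 2, "ry": -3, "rz": 0, "dx": -7, "dy": -3, "dz": 13, "gripper": 0.2}, {"rx": 2, "ry": -4, "rz": 1, "dx": -9, "dy": 0, "dz": 11, "gripper": 0.2}, {"rx": 1, "ry": -5, "rz": 1, "dx": -11, "dy": 2, "dz": 9, "gripper": 0.2}, {"rx": 0, "ry": -5, "rz": 1, "dx": -12, "dy": 4, "dz": 8, "gripper": 0.2}, {"rx": -1, "ry": -5, "rz": 2, "dx": -14, "dy": 6, "dz": 5, "gripper": 0.2}, {"rx": -1, "ry": -5, "rz": 2, "dx": -14, "dy": 7, "dz": 4, "gripper": 0.2}, {"rx": -2, "ry": -6, "rz": 3, "dx": -16, "dy": 7, "dz": 1, "gripper": 0.2}, {"rx": -3, "ry": -5, "rz": 3, "dx": -17, "dy": 9, "dz": 0, "gripper": 0.2}, {"rx": -3, "ry": -6, "rz": 4, "dx": -19, "dy": 10, "dz": -2, "gripper": 0.2}, {"rx": -5, "ry": -1, "rz": 2, "dx": 14, "dy": 27, "dz": -4, "gripper": 0.2}, {"rx": -5, "ry": -1, "rz": 2, "dx": 15, "dy": 27, "dz": -4, "gripper": 0.2}, {"rx": -6, "ry": 0, "rz": 2, "dx": 17, "dy": 27, "dz": -6, "gripper": 0.2}, {"rx": -5, "ry": 0, "rz": 2, "dx": 18, "dy": 27, "dz": -7, "gripper": 0.2}, {"rx": 0, "ry": 0, "rz": 0, "dx": 0, "dy": 0, "dz": 0, "gripper": 0.2}]}}

```text
clock: 9.88
tcp_pos: [0.6811, -0.3919, 0.2903]
orientation: [-0.096, 1.787, -0.636]
contact_force: [0.2, 0.3, 0.3]
grip_width: 0.0512
gripper_force: 0.0
```

```bash
python3 st.py
python3 - <<'E'
from sim import *
a=np.radians(60); z=np.array([np.sin(a)*np.cos(.05),np.sin(a)*np.sin(.05),-np.cos(a)])
t,G=pose([.6135,-.3154,.042],.05,60,0)
poserows([(t-.15*z,G),(t-.07*z,G)],[8,2])
E
```

```text
t 9.875 p [ 0.6811 -0.3919  0.2903] q [ 0.21  0.53  0.34  2.16  3.32  0.95 -1.33] F [0.2 0.3 0.3] w 0.0512
tilt 80.0 head -0.384
[[-0.319, 0.254, 0.913], [-0.38, 0.848, -0.369], [-0.868, -0.464, -0.174]]
-3 2 2 23 11 -22 | p [ 0.656 -0.383  0.269] q [ 0.3   0.5   0.28  2.07  3.55  0.82 -1.55] err 0.0
-4 1 3 25 11 -21 | p [ 0.631 -0.375  0.247] q [ 0.36  0.49  0.25  2.12  3.67  0.85 -1.65] err 0.0
-3 2 2 25 12 -20 | p [ 0.606 -0.365  0.226] q [ 0.4   0.49  0.24  2.16  3.76  0.86 -1.71] err 0.0
-4 2 2 27 11 -18 | p [ 0.581 -0.357  0.204] q [ 0.45  0.49  0.23  2.19  3.88  0.87 -1.79] err 0.0
-3 1 3 27 12 -16 | p [ 0.556 -0.348  0.183] q [ 0.49  0.5   0.23  2.23  3.96  0.91 -1.85] err 0.0
-4 2 2 28 11 -16 | p [ 0.531 -0.34   0.162] q [ 0.54  0.52  0.23  2.25  4.09  0.94 -1.92] err 0.0
-3 2 3 30 11 -13 | p [ 0.506 -0.331  0.14 ] q [ 0.58  0.54  0.23  2.27  4.17  0.96 -1.98] err 0.0
-4 1 2 30 11 -12 | p [ 0.481 -0.322  0.118] q [ 0.63  0.57  0.23  2.29  4.28  1.02 -2.02] err 0.0
0 0 0 0 0 40 | p [ 0.516 -0.32   0.099] q [ 0.59  0.63  0.2   2.24  4.2   0.99 -2.  ] err 0.0
0 0 0 1 -1 40 | p [ 0.55  -0.319  0.078] q [ 0.56  0.69  0.18  2.18  4.14  0.97 -1.99] err 0.0
```

Call:
{"method": "step_arm", "body": {"moves": [{"rx": -3, "ry": 2, "rz": 2, "dx": 23, "dy": 11, "dz": -22, "gripper": 0.2}, {"rx": -4, "ry": 1, "rz": 3, "dx": 25, "dy": 11, "dz": -21, "gripper": 0.2}, {"rx": -3, "ry": 2, "rz": 2, "dx": 25, "dy": 12, "dz": -20, "gripper": 0.2}, {"rx": -4, "ry": 2, "rz": 2, "dx": 27, "dy": 11, "dz": -18, "gripper": 0.2}, {"rx": -3, "ry": 1, "rz": 3, "dx": 27, "dy": 12, "dz": -16, "gripper": 0.2}, {"rx": -4, "ry": 2, "rz": 2, "dx": 28, "dy": 11, "dz": -16, "gripper": 0.2}, {"rx": -3, "ry": 2, "rz": 3, "dx": 30, "dy": 11, "dz": -13, "gripper": 0.2}, {"rx": -4, "ry": 1, "rz": 2, "dx": 30, "dy": 11, "dz": -12, "gripper": 0.2}, {"rx": 0, "ry": 0, "rz": 0, "dx": 0, "dy": 0, "dz": 40, "gripper": 0.2}, {"rx": 0, "ry": 0, "rz": 0, "dx": 0, "dy": 0, "dz": 0, "gripper": 0.2}]}}

```text
clock: 11.12
tcp_pos: [0.5206, -0.3196, 0.1]
orientation: [-0.061, 2.081, 0.036]
contact_force: [-0.1, 0.3, -0.2]
grip_width: 0.0509
gripper_force: 0.0
```

```bash
python3 st.py .6135 -.3154 .042 .05 60
python3 - <<'E'
from bench import r
import cv2,numpy as np
i=r.camera_info("wrist"); im=r.grab_frame("wrist")
P=np.array([[.6135,-.3154,.062],[.6135,-.3154,.0]]); u=cv2.projectPoints(P,i['rvec'],i['tvec'],i['mtx'],None)[0].reshape(-1,2); print(u)
for a in u: cv2.circle(im,(int(a[0]),int(a[1])),3,(0,255,0),1)
cv2.imwrite("pics/w2.png",im)
E
```

```text
t 11.125 p [ 0.5206 -0.3196  0.1   ] q [ 0.59  0.68  0.22  2.31  4.07  1.07 -1.81] F [-0.1  0.3 -0.2] w 0.0509
tilt 60.7 head 0.059
[[-0.488, -0.059, 0.871], [-0.028, 0.998, 0.051], [-0.872, 0.0, -0.489]]
turn [0.4 0.7 0.2] shift [  3.8  -0.4 106.5] shift in present axes [  5.2  -1.2 106.5]
[[274.3365472  234.05031332]
 [274.53200232 159.8224385 ]]
```

View pics/w2.png

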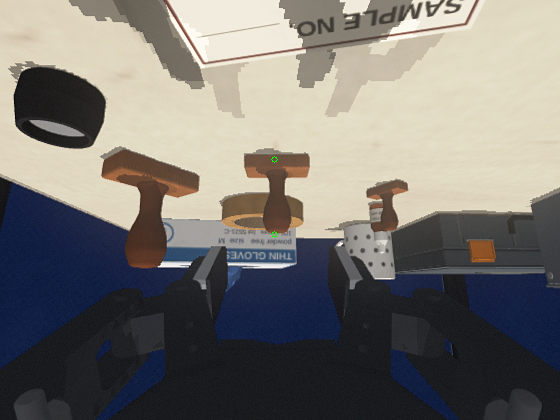

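The stamp is at column 277, centred between the fingers and within 3 px of the prediction. I'll advance and grip.

Call:
{"method": "step_arm", "body": {"moves": [{"rx": 0, "ry": 0.7, "rz": 0, "dx": 3, "dy": 1, "dz": 26, "gripper": 0.2}, {"rx": 0, "ry": 0, "rz": 0, "dx": 2, "dy": 0, "dz": 27, "gripper": 0.2}, {"rx": 0, "ry": 0, "rz": 0, "dx": 0, "dy": 0, "dz": 27, "gripper": 0.2}, {"rx": 0, "ry": 0, "rz": 0, "dx": 0, "dy": 0, "dz": 26, "gripper": 0.2}, {"rx": 0, "ry": 0, "rz": 0, "dx": 0, "dy": 0, "dz": 0, "gripper": 0.2}, {"rx": 0, "ry": 0, "rz": 0, "dx": 0, "dy": 0, "dz": 0, "gripper": -1}, {"rx": 0, "ry": 0, "rz": 0, "dx": 0, "dy": 0, "dz": 0, "gripper": -1}, {"rx": 0, "ry": 0, "rz": 0, "dx": 0, "dy": 0, "dz": 0, "gripper": -1}, {"rx": 0, "ry": 0, "rz": 0, "dx": 0, "dy": 0, "dz": 0, "gripper": -1}, {"rx": 0, "ry": 0, "rz": 0, "dx": 0, "dy": 0, "dz": 0, "gripper": -1}], "grip_force": 30}}

```text
clock: 12.42
tcp_pos: [0.6073, -0.3143, 0.043]
orientation: [-0.057, 2.095, 0.036]
contact_force: [-2.1, -1.9, 5.3]
grip_width: 0.0184
gripper_force: 27.8
```

```bash
python3 st.py .6135 -.3154 .042 .05 60;  python3 - <<'E'
from bench import r
import cv2,numpy as np
a=r.grab_frame("wrist")[130:340,130:430]; b=cv2.resize(r.grab_frame("scene")[225:315,290:420],(520,360))
o=np.zeros((570,520,3),np.uint8); o[:210,:300]=a; o[210:]=b
cv2.imwrite("pics/g.png",o)
E
```

```text
t 12.425 p [ 0.6073 -0.3143  0.043 ] q [ 0.49  0.82  0.17  2.17  3.92  1.01 -1.8 ] F [-2.1 -1.9  5.3] w 0.0184
tilt 60.0 head 0.057
[[-0.5, -0.056, 0.864], [-0.026, 0.998, 0.049], [-0.866, 0.002, -0.501]]
turn [ 0.3 -0.   0.1] shift [-2.2 -1.4  2.8] shift in present axes [-2.2 -1.5  2.8]
```

View pics/g.png

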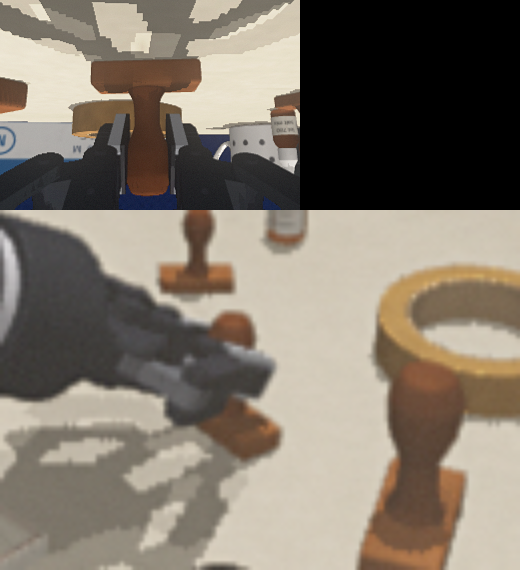

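Gripped. The opening is 18.4 mm at the knob's lower taper, and the stamp is upright. I'll compute the carry to the dock mouth.

```bash
cat > dk.py <<'E'
from sim import *
dock=np.array([.6505,.0855]); yd=.239
def Rz(a): return np.array([[np.cos(a),-np.sin(a)],[np.sin(a),np.cos(a)]])
TG=np.array([.6073,-.3143,.043]); ST=np.array([.6140,-.3143]); ys=.05; HG=.057
def tool(dx,dy,z):
    """TCP goal for stamp origin at dock (dx,dy) mm, lifted z mm"""
    o=dock+Rz(yd)@(np.array([dx,dy])/1000); off=Rz(yd-ys)@(TG[:2]-ST)
    return pose([*(o+off),TG[2]+z/1000],HG+yd-ys,60,0,0)
E
python3 - <<'E'
from dk import *
t0,G0=np.array([.6073,-.3143,.083]),Q.from_rotvec(r.get_obs()['orientation'])
m=(np.array([.58,-.15,.085]),G0)
poserows([(t0,G0),m,tool(-85,-10,45),tool(-62,0,20)],[2,5,7,2])
E
```

```text
0 0 0 -17 0 -10 | p [ 0.607 -0.314  0.063] q [ 0.51  0.74  0.13  2.08  4.08  0.9  -2.01] err 0.0
0 0 0 -18 0 -10 | p [ 0.608 -0.314  0.083] q [ 0.51  0.7   0.13  2.09  4.11  0.88 -2.04] err 0.0
0 0 0 2 33 -3 | p [ 0.602 -0.282  0.083] q [ 0.47  0.68  0.12  2.15  4.03  0.88 -1.99] err 0.0
0 0 0 1 33 -4 | p [ 0.596 -0.249  0.084] q [ 0.43  0.66  0.11  2.2   3.96  0.88 -1.94] err 0.0
0 0 0 2 33 -3 | p [ 0.591 -0.216  0.084] q [ 0.39  0.65  0.1   2.25  3.87  0.89 -1.89] err 0.0
0 0 0 1 33 -3 | p [ 0.586 -0.183  0.085] q [ 0.34  0.63  0.08  2.3   3.79  0.9  -1.84] err 0.0
0 0 0 2 34 -4 | p [ 0.58  -0.15   0.085] q [ 0.28  0.62  0.07  2.35  3.7   0.92 -1.79] err 0.0
-1 0 -1 0 29 -1 | p [ 0.577 -0.121  0.086] q [ 0.24  0.62  0.06  2.37  3.65  0.92 -1.76] err 0.0
-2 0 -1 0 29 0 | p [ 0.575 -0.092  0.086] q [ 0.2   0.61  0.04  2.39  3.63  0.93 -1.74] err 0.0
-1 0 0 -1 30 1 | p [ 0.573 -0.062  0.086] q [ 0.16  0.61  0.02  2.41  3.57  0.94 -1.72] err 0.0
-1 0 -1 -1 29 1 | p [ 0.57  -0.033  0.087] q [ 0.11  0.6   0.    2.43  3.52  0.94 -1.7 ] err 0.0
-2 0 -1 -2 29 2 | p [ 0.568 -0.004  0.087] q [ 0.07  0.6  -0.02  2.43  3.5   0.94 -1.68] err 0.0
-1 0 -1 -2 29 3 | p [0.566 0.025 0.088] q [ 0.02  0.6  -0.04  2.44  3.44  0.94 -1.65] err 0.001
-1 0 -1 -2 29 3 | p [0.563 0.054 0.088] q [-0.03  0.6  -0.06  2.44  3.38  0.94 -1.63] err 0.005
0 0 0 5 5 16 | p [0.573 0.062 0.075] q [-0.05  0.64 -0.06  2.42  3.35  0.95 -1.61] err 0.0
0 0 0 5 5 17 | p [0.584 0.07  0.062] q [-0.07  0.68 -0.06  2.39  3.33  0.96 -1.61] err 0.0
```

Run:
```python
from dk import *
t0,G0=np.array([.6073,-.3143,.083]),Q.from_rotvec(r.get_obs()['orientation'])
m=(np.array([.607,-.13,.086]),G0)
poserows([(t0,G0),m,tool(-56,-5,45),tool(-56,0,20)],[2,6,6,2])
```

```text
0 0 0 -17 0 -10 | p [ 0.607 -0.314  0.063] q [ 0.51  0.74  0.13  2.08  4.08  0.9  -2.01] err 0.0
0 0 0 -18 0 -10 | p [ 0.608 -0.314  0.083] q [ 0.51  0.7   0.13  2.09  4.11  0.88 -2.04] err 0.0
0 0 0 -1 31 1 | p [ 0.607 -0.283  0.084] q [ 0.47  0.69  0.12  2.14  4.03  0.87 -2.  ] err 0.0
0 0 0 -1 30 1 | p [ 0.607 -0.253  0.084] q [ 0.43  0.67  0.11  2.18  3.96  0.87 -1.95] err 0.0
0 0 0 -1 31 2 | p [ 0.607 -0.222  0.084] q [ 0.38  0.66  0.09  2.22  3.88  0.87 -1.91] err 0.0
0 0 0 -2 31 1 | p [ 0.608 -0.191  0.085] q [ 0.33  0.65  0.08  2.25  3.8   0.87 -1.87] err 0.0
0 0 0 -1 30 1 | p [ 0.607 -0.161  0.086] q [ 0.28  0.64  0.07  2.28  3.72  0.87 -1.83] err 0.0
0 0 0 -1 31 1 | p [ 0.607 -0.13   0.086] q [ 0.22  0.63  0.06  2.31  3.63  0.88 -1.79] err 0.0
-2 0 -1 0 33 -1 | p [ 0.604 -0.097  0.087] q [ 0.19  0.62  0.04  2.33  3.6   0.88 -1.77] err 0.0
-1 0 -1 0 33 0 | p [ 0.601 -0.064  0.087] q [ 0.13  0.62  0.02  2.35  3.54  0.89 -1.74] err 0.0
-2 0 -1 -1 32 1 | p [ 0.599 -0.032  0.087] q [ 0.09  0.61  0.    2.37  3.52  0.89 -1.72] err 0.0
-1 0 -1 -1 33 2 | p [0.596 0.001 0.087] q [ 0.03  0.61 -0.01  2.38  3.45  0.9  -1.68] err 0.0
-2 0 -1 -2 33 3 | p [0.593 0.034 0.087] q [-0.01  0.61 -0.03  2.38  3.42  0.9  -1.67] err 0.0
-1 0 -1 -3 32 3 | p [0.59  0.066 0.088] q [-0.07  0.61 -0.05  2.39  3.35  0.9  -1.64] err 0.0
0 0 0 11 3 7 | p [0.59  0.069 0.075] q [-0.08  0.64 -0.05  2.38  3.34  0.93 -1.63] err 0.0
0 0 0 11 2 6 | p [0.589 0.07  0.063] q [-0.08  0.68 -0.05  2.38  3.33  0.95 -1.62] err 0.0
```

Call:
{"method": "step_arm", "body": {"moves": [{"rx": 0, "ry": 0, "rz": 0, "dx": -17, "dy": 0, "dz": -10, "gripper": -1}, {"rx": 0, "ry": 0, "rz": 0, "dx": -18, "dy": 0, "dz": -10, "gripper": -1}, {"rx": 0, "ry": 0, "rz": 0, "dx": -1, "dy": 31, "dz": 1, "gripper": -1}, {"rx": 0, "ry": 0, "rz": 0, "dx": -1, "dy": 30, "dz": 1, "gripper": -1}, {"rx": 0, "ry": 0, "rz": 0, "dx": -1, "dy": 31, "dz": 2, "gripper": -1}, {"rx": 0, "ry": 0, "rz": 0, "dx": -2, "dy": 31, "dz": 1, "gripper": -1}, {"rx": 0, "ry": 0, "rz": 0, "dx": -1, "dy": 30, "dz": 1, "gripper": -1}, {"rx": 0, "ry": 0, "rz": 0, "dx": -1, "dy": 31, "dz": 1, "gripper": -1}, {"rx": -2, "ry": 0, "rz": -1, "dx": 0, "dy": 33, "dz": -1, "gripper": -1}, {"rx": -1, "ry": 0, "rz": -1, "dx": 0, "dy": 33, "dz": 0, "gripper": -1}, {"rx": -2, "ry": 0, "rz": -1, "dx": -1, "dy": 32, "dz": 1, "gripper": -1}, {"rx": -1, "ry": 0, "rz": -1, "dx": -1, "dy": 33, "dz": 2, "gripper": -1}, {"rx": -2, "ry": 0, "rz": -1, "dx": -2, "dy": 33, "dz": 3, "gripper": -1}, {"rx": -1, "ry": 0, "rz": -1, "dx": -3, "dy": 32, "dz": 3, "gripper": -1}, {"rx": 0, "ry": 0, "rz": 0, "dx": 0, "dy": 0, "dz": 0, "gripper": -1}]}}

```text
clock: 14.4
tcp_pos: [0.5898, 0.0638, 0.0858]
orientation: [-0.256, 2.086, 0.145]
contact_force: [-0.8, -0.9, -1.2]
grip_width: 0.0187
gripper_force: 28.7
```

```bash
python3 st.py
python3 - <<'E'
from dk import *
poserows([tool(-56,0,20)],[3])
import cv2
i=r.camera_info("wrist"); im=r.grab_frame("wrist")
for p in [(0,85,100),(0,-85,100),(0,85,104),(0,-85,104),(-20,29,10),(-20,-29,10),(-37,36,10),(-37,-36,10),(36,29,10),(36,-29,10)]:
    w=[*(dock+Rz(yd)@(np.array(p[:2])/1000)),p[2]/1000]
    u=cv2.projectPoints(np.array([w]),i['rvec'],i['tvec'],i['mtx'],None)[0].ravel(); print(p,u.round(0)); cv2.circle(im,tuple(int(v) for v in u),3,(0,255,0),1)
cv2.imwrite("pics/w3.png",cv2.resize(im,(784,588)))
E
```

```text
t 14.4 p [0.5898 0.0638 0.0858] q [ 0.71  0.98 -1.05  2.44  2.85  1.02 -0.63] F [-0.8 -0.9 -1.2] w 0.0187
tilt 59.8 head 0.242
[[-0.488, -0.241, 0.839], [-0.123, 0.971, 0.207], [-0.864, -0.002, -0.503]]
0 0 0 6 2 4 | p [0.59  0.066 0.079] q [ 0.79  1.04 -1.03  2.39  2.97  0.9  -0.64] err 0.0
0 0 0 7 3 4 | p [0.589 0.069 0.071] q [ 0.78  1.06 -1.02  2.38  2.98  0.91 -0.63] err 0.0
0 0 0 6 2 5 | p [0.59  0.071 0.063] q [ 0.77  1.08 -1.    2.38  2.99  0.93 -0.63] err 0.0
(0, 85, 100) [419. 310.]
(0, -85, 100) [152. 309.]
(0, 85, 104) [420. 316.]
(0, -85, 104) [152. 316.]
(-20, 29, 10) [331. 166.]
(-20, -29, 10) [242. 165.]
(-37, 36, 10) [348. 154.]
(-37, -36, 10) [227. 154.]
(36, 29, 10) [319. 193.]
(36, -29, 10) [249. 193.]
```

View pics/w3.png

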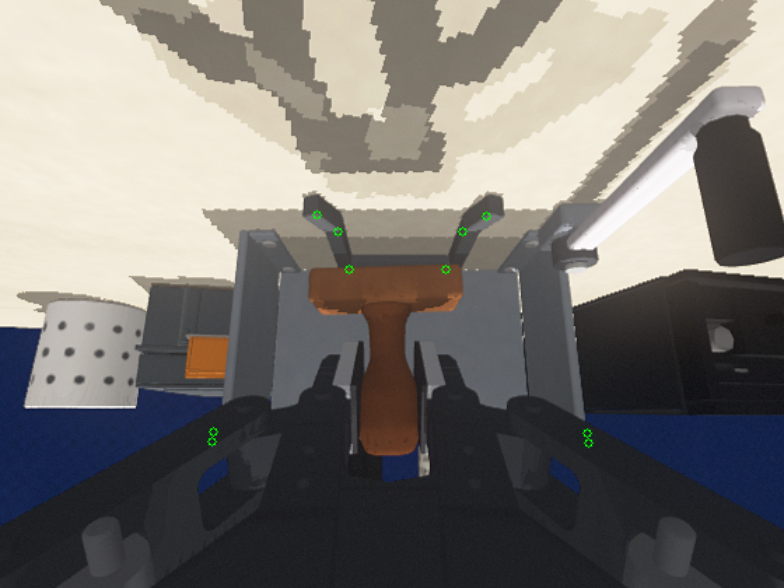

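The view shows the lane symmetric about column 400, with the bends at (340,234) and (461,234). The base is level and centred at column 385, so it needs about 6 mm towards +y. I'll lower it in front of the mouth.

Call:
{"method": "step_arm", "body": {"moves": [{"rx": 0, "ry": 0, "rz": 0, "dx": 6, "dy": 2, "dz": 4, "gripper": -1}, {"rx": 0, "ry": 0, "rz": 0, "dx": 7, "dy": 2, "dz": 4, "gripper": -1}, {"rx": 0, "ry": 0, "rz": 0, "dx": 6, "dy": 2, "dz": 5, "gripper": -1}, {"rx": 0, "ry": 0, "rz": 0, "dx": 0, "dy": 0, "dz": 0, "gripper": -1}]}}

```text
clock: 14.95
tcp_pos: [0.5904, 0.0681, 0.0622]
orientation: [-0.258, 2.086, 0.137]
contact_force: [-0.4, 0.2, 0.5]
grip_width: 0.0183
gripper_force: 28.7
```

```bash
python3 st.py
python3 - <<'E'
from dk import *
poserows([tool(-56,-.5,2),tool(10,-.5,2),tool(24,-.5,1)],[4,7,3])
E
```

```text
t 14.95 p [0.5904 0.0681 0.0622] q [ 0.68  1.04 -1.01  2.43  2.88  1.07 -0.62] F [-0.4  0.2  0.5] w 0.0183
tilt 59.7 head 0.237
[[-0.488, -0.239, 0.839], [-0.127, 0.971, 0.203], [-0.864, -0.008, -0.504]]
0 0 0 4 1 2 | p [0.59  0.069 0.058] q [ 0.76  1.09 -0.99  2.37  3.    0.94 -0.63] err 0.0
0 0 0 3 0 2 | p [0.59  0.069 0.054] q [ 0.76  1.1  -0.98  2.37  3.01  0.94 -0.63] err 0.0
0 0 0 4 1 2 | p [0.59 0.07 0.05] q [ 0.75  1.11 -0.98  2.37  3.02  0.95 -0.63] err 0.0
0 0 0 4 1 2 | p [0.589 0.071 0.045] q [ 0.75  1.12 -0.97  2.37  3.02  0.96 -0.63] err 0.0
0 0 0 -5 0 8 | p [0.598 0.073 0.045] q [ 0.74  1.12 -0.97  2.35  3.01  0.94 -0.63] err 0.0
0 0 0 -5 0 8 | p [0.607 0.075 0.046] q [ 0.73  1.12 -0.97  2.33  3.    0.93 -0.62] err 0.0
0 0 0 -4 0 9 | p [0.617 0.078 0.045] q [ 0.72  1.12 -0.97  2.31  3.    0.92 -0.62] err 0.0
0 0 0 -5 0 8 | p [0.626 0.08  0.045] q [ 0.71  1.12 -0.98  2.29  2.99  0.91 -0.62] err 0.0
0 0 0 -5 0 8 | p [0.635 0.082 0.045] q [ 0.7   1.12 -0.98  2.27  2.98  0.89 -0.62] err 0.0
0 0 0 -5 0 8 | p [0.644 0.084 0.046] q [ 0.69  1.12 -0.98  2.25  2.97  0.88 -0.61] err 0.0
0 0 0 -4 0 8 | p [0.653 0.086 0.045] q [ 0.68  1.12 -0.98  2.23  2.96  0.87 -0.61] err 0.0
0 0 0 -2 0 4 | p [0.657 0.088 0.045] q [ 0.67  1.12 -0.97  2.22  2.96  0.87 -0.61] err 0.0
0 0 0 -2 0 5 | p [0.663 0.089 0.044] q [ 0.67  1.12 -0.97  2.21  2.95  0.86 -0.6 ] err 0.0
0 0 0 -3 -1 4 | p [0.668 0.089 0.044] q [ 0.66  1.12 -0.97  2.19  2.95  0.85 -0.6 ] err 0.0
```

Call:
{"method": "step_arm", "body": {"moves": [{"rx": 0, "ry": 0, "rz": 0, "dx": 4, "dy": 1, "dz": 2, "gripper": -1}, {"rx": 0, "ry": 0, "rz": 0, "dx": 3, "dy": 0, "dz": 2, "gripper": -1}, {"rx": 0, "ry": 0, "rz": 0, "dx": 4, "dy": 1, "dz": 2, "gripper": -1}, {"rx": 0, "ry": 0, "rz": 0, "dx": 4, "dy": 0, "dz": 2, "gripper": -1}, {"rx": 0, "ry": 0, "rz": 0, "dx": 0, "dy": 0, "dz": 0, "gripper": -1}]}}

```text
clock: 15.58
tcp_pos: [0.5894, 0.0695, 0.0456]
orientation: [-0.257, 2.086, 0.138]
contact_force: [0.5, 0.5, -0.5]
grip_width: 0.0179
gripper_force: 28.7
```

```bash
python3 st.py
python3 - <<'E'
from dk import *
import cv2
poserows([tool(10,-.5,2)],[7])
im=r.grab_frame("wrist")[120:320,200:370]
cv2.imwrite("pics/w4.png",cv2.resize(im,(510,600),interpolation=cv2.INTER_CUBIC))
E
```

```text
t 15.575 p [0.5894 0.0695 0.0456] q [ 0.66  1.08 -0.98  2.42  2.91  1.11 -0.61] F [ 0.5  0.5 -0.5] w 0.0179
tilt 59.8 head 0.237
[[-0.488, -0.239, 0.84], [-0.127, 0.971, 0.203], [-0.864, -0.007, -0.504]]
0 0 0 -5 0 8 | p [0.599 0.072 0.046] q [ 0.74  1.12 -0.97  2.35  3.01  0.94 -0.63] err 0.0
0 0 0 -4 0 8 | p [0.607 0.074 0.045] q [ 0.73  1.12 -0.98  2.33  3.01  0.93 -0.62] err 0.0
0 0 0 -5 0 9 | p [0.617 0.076 0.045] q [ 0.72  1.12 -0.98  2.31  3.    0.92 -0.62] err 0.0
0 0 0 -5 0 8 | p [0.626 0.079 0.045] q [ 0.71  1.12 -0.98  2.29  2.99  0.91 -0.62] err 0.0
0 0 0 -5 1 8 | p [0.635 0.082 0.046] q [ 0.7   1.12 -0.98  2.27  2.98  0.9  -0.61] err 0.0
0 0 0 -4 0 8 | p [0.644 0.084 0.045] q [ 0.69  1.12 -0.98  2.25  2.97  0.88 -0.61] err 0.0
0 0 0 -5 0 9 | p [0.654 0.086 0.045] q [ 0.68  1.12 -0.98  2.23  2.96  0.87 -0.61] err 0.0
```

View pics/w4.png

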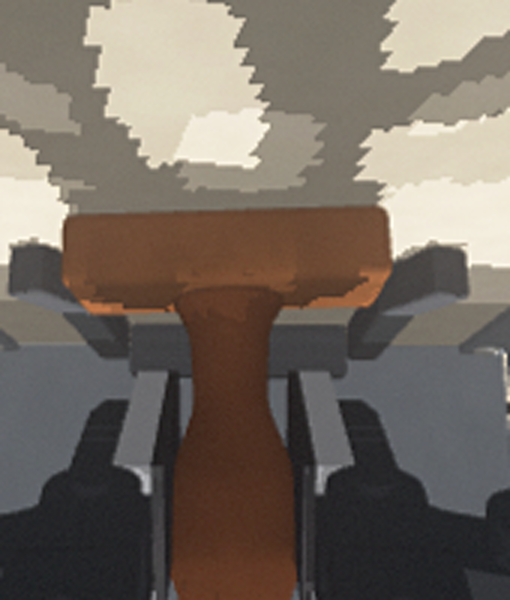

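The base is centred at column 227 and the lane at about 239, so it needs 2 mm more in +y. I'll slide in.

Call:
{"method": "step_arm", "body": {"moves": [{"rx": 0, "ry": 0, "rz": 0, "dx": -5, "dy": 1, "dz": 8, "gripper": -1}, {"rx": 0, "ry": 0, "rz": 0, "dx": -4, "dy": 1, "dz": 8, "gripper": -1}, {"rx": 0, "ry": 0, "rz": 0, "dx": -5, "dy": 0, "dz": 9, "gripper": -1}, {"rx": 0, "ry": 0, "rz": 0, "dx": -5, "dy": 0, "dz": 8, "gripper": -1}, {"rx": 0, "ry": 0, "rz": 0, "dx": -5, "dy": 0, "dz": 8, "gripper": -1}, {"rx": 0, "ry": 0, "rz": 0, "dx": -4, "dy": 0, "dz": 8, "gripper": -1}, {"rx": 0, "ry": 0, "rz": 0, "dx": 0, "dy": 0, "dz": 0, "gripper": -1}]}}

```text
clock: 16.5
tcp_pos: [0.6446, 0.085, 0.0458]
orientation: [-0.257, 2.085, 0.137]
contact_force: [0.2, 0.2, -1.5]
grip_width: 0.0179
gripper_force: 28.7
```

```bash
python3 st.py
python3 - <<'E'
from dk import *
poserows([tool(24,0,1)],[6])
E
```

```text
t 16.5 p [0.6446 0.085  0.0458] q [ 0.62  1.08 -0.98  2.3   2.87  1.02 -0.59] F [ 0.2  0.2 -1.5] w 0.0179
tilt 59.8 head 0.236
[[-0.486, -0.239, 0.84], [-0.127, 0.971, 0.202], [-0.864, -0.008, -0.503]]
0 0 0 -2 0 3 | p [0.648 0.086 0.046] q [ 0.68  1.12 -0.98  2.24  2.96  0.88 -0.6 ] err 0.0
0 0 0 -1 0 4 | p [0.652 0.087 0.045] q [ 0.68  1.13 -0.98  2.23  2.96  0.88 -0.6 ] err 0.0
0 0 0 -2 0 3 | p [0.655 0.088 0.045] q [ 0.68  1.13 -0.98  2.22  2.96  0.87 -0.6 ] err 0.0
0 0 0 -2 0 4 | p [0.66  0.089 0.045] q [ 0.67  1.13 -0.98  2.21  2.95  0.87 -0.6 ] err 0.0
0 0 0 -1 -1 3 | p [0.663 0.088 0.044] q [ 0.67  1.13 -0.98  2.21  2.95  0.86 -0.6 ] err 0.0
0 0 0 -2 0 4 | p [0.667 0.09  0.044] q [ 0.66  1.13 -0.98  2.2   2.95  0.86 -0.6 ] err 0.0
```

Call:
{"method": "step_arm", "body": {"moves": [{"rx": 0, "ry": 0, "rz": 0, "dx": -2, "dy": 0, "dz": 3, "gripper": -1}, {"rx": 0, "ry": 0, "rz": 0, "dx": -1, "dy": 0, "dz": 4, "gripper": -1}, {"rx": 0, "ry": 0, "rz": 0, "dx": -2, "dy": 0, "dz": 3, "gripper": -1}, {"rx": 0, "ry": 0, "rz": 0, "dx": -2, "dy": 0, "dz": 4, "gripper": -1}, {"rx": 0, "ry": 0, "rz": 0, "dx": -1, "dy": 0, "dz": 3, "gripper": -1}, {"rx": 0, "ry": 0, "rz": 0, "dx": -2, "dy": 0, "dz": 3, "gripper": -1}, {"rx": 0, "ry": 0, "rz": 0, "dx": 0, "dy": 0, "dz": 0, "gripper": -1}]}}

```text
clock: 17.38
tcp_pos: [0.6658, 0.0903, 0.0443]
orientation: [-0.258, 2.085, 0.137]
contact_force: [-0.3, 0.3, -0.4]
grip_width: 0.0183
gripper_force: 28.7
```

```bash
python3 st.py
python3 - <<'E'
from dk import *
import cv2
poserows([tool(24,0,0)],[1])
a=r.grab_frame("wrist")[120:320,180:380]; s=r.grab_frame("scene")[130:210,230:320]
o=np.zeros((530,800,3),np.uint8); o[:400,:400]=cv2.resize(a,(400,400)); o[:356,400:]=cv2.resize(s,(400,356),interpolation=cv2.INTER_CUBIC)
cv2.imwrite("pics/w5.png",o)
E
```

```text
t 17.375 p [0.6658 0.0903 0.0443] q [ 0.6   1.08 -0.98  2.26  2.86  0.99 -0.58] F [-0.3  0.3 -0.4] w 0.0183
tilt 59.8 head 0.237
[[-0.487, -0.239, 0.84], [-0.127, 0.971, 0.203], [-0.864, -0.008, -0.503]]
0 0 0 0 -1 2 | p [0.668 0.09  0.043] q [ 0.66  1.13 -0.98  2.19  2.95  0.86 -0.6 ] err 0.0
```

View pics/w5.png

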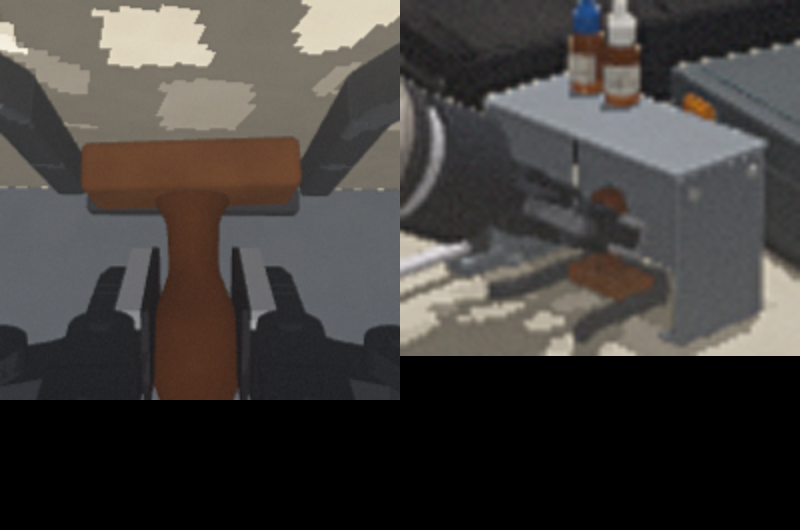

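The base is between the rails (columns 82–300, rails at 80 and 302) and close to the stop, with no contact force yet. I'll creep to contact.

Call:
{"method": "step_arm", "body": {"moves": [{"rx": 0, "ry": 0, "rz": 0, "dx": -0.5, "dy": 0, "dz": 1, "gripper": -1}, {"rx": 0, "ry": 0, "rz": 0, "dx": -0.5, "dy": 0, "dz": 1, "gripper": -1}, {"rx": 0, "ry": 0, "rz": 0, "dx": 0, "dy": 0, "dz": 0, "gripper": -1}]}}

```text
clock: 17.85
tcp_pos: [0.6676, 0.0908, 0.044]
orientation: [-0.258, 2.085, 0.137]
contact_force: [-1.1, -0.3, 0.6]
grip_width: 0.0184
gripper_force: 28.6
```

Call:
{"method": "step_arm", "body": {"moves": [{"rx": 0, "ry": 0, "rz": 0, "dx": -0.5, "dy": 0, "dz": 1, "gripper": -1}, {"rx": 0, "ry": 0, "rz": 0, "dx": 0, "dy": 0, "dz": 0, "gripper": -1}]}}

```text
clock: 18.1
tcp_pos: [0.6688, 0.0912, 0.0442]
orientation: [-0.258, 2.085, 0.138]
contact_force: [-2.6, -0.2, 2.1]
grip_width: 0.0182
gripper_force: 28.5
```

Call:
{"method": "step_arm", "body": {"moves": [{"rx": 0, "ry": 0, "rz": 0, "dx": 0.7, "dy": 0, "dz": 0.2, "gripper": -1}, {"rx": 0, "ry": 0, "rz": 0, "dx": 0, "dy": 0, "dz": 0, "gripper": -1}, {"rx": 0, "ry": 0, "rz": 0, "dx": 0, "dy": 0, "dz": 0, "gripper": -0.2}, {"rx": 0, "ry": 0, "rz": 0, "dx": 0, "dy": 0, "dz": 0, "gripper": 0.2}, {"rx": 0, "ry": 0, "rz": 0, "dx": 0, "dy": 0, "dz": 0, "gripper": 0.2}, {"rx": 0, "ry": 0, "rz": 0, "dx": 0, "dy": 0, "dz": 0, "gripper": 0.2}]}}

```text
clock: 18.85
tcp_pos: [0.6686, 0.091, 0.0431]
orientation: [-0.258, 2.085, 0.137]
contact_force: [-0.2, -0.2, 0.9]
grip_width: 0.0511
gripper_force: 0.0
```

Call:
{"method": "step_arm", "body": {"moves": [{"rx": 0, "ry": 0, "rz": 0, "dx": 5, "dy": 0, "dz": -9, "gripper": 0.2}, {"rx": 0, "ry": 0, "rz": 0, "dx": 8, "dy": 0, "dz": -14, "gripper": 0.2}, {"rx": 0, "ry": 0, "rz": 0, "dx": 8, "dy": 0, "dz": -14, "gripper": 0.2}, {"rx": 0, "ry": 0, "rz": 0, "dx": 8, "dy": 0, "dz": -14, "gripper": 0.2}, {"rx": 0, "ry": 0, "rz": 0, "dx": -15, "dy": 0, "dz": -40, "gripper": 0.2}, {"rx": 0, "ry": 0, "rz": 0, "dx": -15, "dy": 0, "dz": -40, "gripper": 0.2}, {"rx": 0, "ry": 0, "rz": 0, "dx": 0, "dy": 0, "dz": 0, "gripper": 0.2}]}}

```text
clock: 19.73
tcp_pos: [0.5858, 0.0601, 0.1044]
orientation: [-0.254, 2.103, 0.138]
contact_force: [-0.1, 0.8, 0.0]
grip_width: 0.0513
gripper_force: 0.0
```

```bash
python3 st.py
python3 - <<'E'
from dk import *
import cv2
i=r.camera_info("wrist"); a=r.grab_frame("wrist"); s=r.grab_frame("scene")[120:210,210:320]
for p in [(12.5,26,12),(12.5,-26,12),(24.5,0,62),(-20,29,10),(-20,-29,10),(36.5,0,14)]:
    w=[*(dock+Rz(yd)@(np.array(p[:2])/1000)),p[2]/1000]
    u=cv2.projectPoints(np.array([w]),i['rvec'],i['tvec'],i['mtx'],None)[0].ravel(); print(p,u.round(0)); cv2.circle(a,tuple(int(v) for v in u),2,(0,255,0),-1)
o=np.zeros((420,800,3),np.uint8); o[:,:400]=cv2.resize(a[60:270,180:380],(400,420)); o[:327,400:]=cv2.resize(s,(400,327),interpolation=cv2.INTER_CUBIC)
cv2.imwrite("pics/w6.png",o)
E
```

```text
t 19.725 p [0.5858 0.0601 0.1044] q [ 0.94  1.28 -1.41  2.44  2.61  1.12 -0.12] F [-0.1  0.8  0. ] w 0.0513
tilt 58.8 head 0.236
[[-0.502, -0.236, 0.832], [-0.126, 0.972, 0.2], [-0.856, -0.004, -0.518]]
(12.5, 26, 12) [322. 168.]
(12.5, -26, 12) [256. 167.]
(24.5, 0, 62) [288. 233.]
(-20, 29, 10) [333. 145.]
(-20, -29, 10) [248. 145.]
(36.5, 0, 14) [288. 181.]
```

View pics/w6.png

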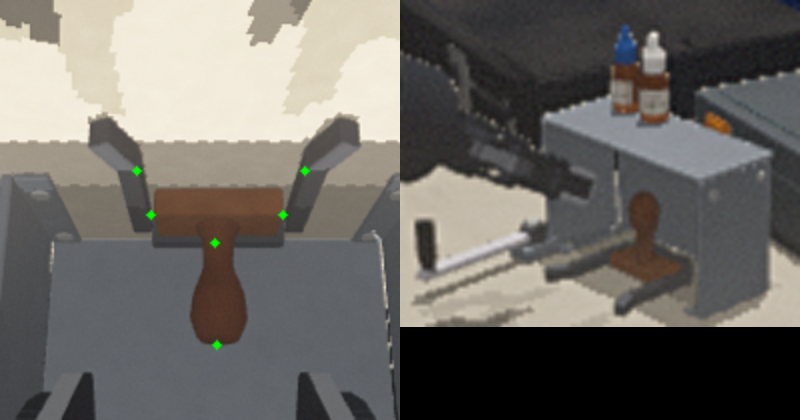

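The stamp stands against the stop. Base corners (320,167 and 257,167 in full-frame pixels) and the knob top match the predicted home pose. Next is the lever, pushed with closed fingers at about 30° tilt.

```bash
cat > lv.py <<'E'
from dk import *
H=np.array([-14.,82.])
def push(a,gap=0,z=54,tilt=30,adj=(0,0)):
    n=np.array([np.cos(a),-np.sin(a)]); k=H+95*np.array([-np.sin(a),-np.cos(a)])
    c=k-(7+gap)*n+[6*np.sin(a),-8*np.cos(a)]+np.array(adj)
    s,cs=np.sin(np.radians(tilt)),np.cos(np.radians(tilt))
    f=22*s+11*cs
    t=c+[-f,14.5]
    return pose([*(dock+Rz(yd)@(t/1000)),z/1000],yd,tilt,0,0)
E
python3 - <<'E'
from lv import *
poserows([(np.array([.575,.06,.16]),pose([0,0,0],yd,50,0,0)[1]),push(1.516,30,160),push(1.516,30,54)],[3,6,4])
E
```

```text
0 3 0 -13 -1 -12 | p [0.583 0.063 0.125] q [ 0.99  1.28 -1.4   2.4   2.56  0.96 -0.07] err 0.0
0 3 0 -12 0 -13 | p [0.579 0.062 0.143] q [ 1.    1.18 -1.41  2.39  2.43  0.9  -0.07] err 0.014
0 3 0 -11 -1 -14 | p [0.575 0.06  0.16 ] q [ 1.01  1.04 -1.41  2.37  2.29  0.81 -0.07] err 0.022
0 3 0 5 23 -6 | p [0.562 0.08  0.16 ] q [ 0.95  0.96 -1.41  2.38  2.2   0.79 -0.1 ] err 0.015
0 4 0 5 22 -5 | p [0.55  0.1   0.159] q [ 0.89  0.88 -1.41  2.37  2.07  0.76 -0.09] err 0.008
0 3 0 5 23 -6 | p [0.537 0.12  0.16 ] q [ 0.84  0.82 -1.41  2.36  1.96  0.75 -0.09] err 0.006
0 4 0 6 22 -5 | p [0.524 0.14  0.16 ] q [ 0.78  0.76 -1.41  2.34  1.81  0.74 -0.03] err 0.003
0 3 0 6 23 -4 | p [0.511 0.16  0.16 ] q [ 0.73  0.74 -1.41  2.33  1.7   0.75 -0.  ] err 0.002
0 3 0 6 22 -4 | p [0.499 0.18  0.16 ] q [ 0.67  0.72 -1.41  2.31  1.59  0.78  0.03] err 0.002
0 0 0 13 0 23 | p [0.499 0.18  0.133] q [ 0.62  0.75 -1.34  2.32  1.69  0.77 -0.05] err 0.0
0 0 0 14 0 23 | p [0.499 0.18  0.107] q [ 0.57  0.8  -1.27  2.33  1.79  0.78 -0.12] err 0.0
0 0 0 13 0 22 | p [0.499 0.179 0.081] q [ 0.54  0.85 -1.22  2.34  1.89  0.8  -0.19] err 0.0
0 0 0 14 1 23 | p [0.498 0.18  0.054] q [ 0.5   0.91 -1.17  2.34  1.98  0.83 -0.25] err 0.0
```

Call:
{"method": "step_arm", "body": {"moves": [{"rx": 0, "ry": 3, "rz": 0, "dx": -13, "dy": -1, "dz": -12, "gripper": 0.2}, {"rx": 0, "ry": 3, "rz": 0, "dx": -12, "dy": 0, "dz": -13, "gripper": -1}, {"rx": 0, "ry": 3, "rz": 0, "dx": -11, "dy": -1, "dz": -14, "gripper": -1}, {"rx": 0, "ry": 3, "rz": 0, "dx": 5, "dy": 23, "dz": -6, "gripper": -1}, {"rx": 0, "ry": 4, "rz": 0, "dx": 5, "dy": 22, "dz": -5, "gripper": -1}, {"rx": 0, "ry": 3, "rz": 0, "dx": 5, "dy": 23, "dz": -6, "gripper": -1}, {"rx": 0, "ry": 4, "rz": 0, "dx": 6, "dy": 22, "dz": -5, "gripper": -1}, {"rx": 0, "ry": 3, "rz": 0, "dx": 6, "dy": 23, "dz": -4, "gripper": -1}, {"rx": 0, "ry": 3, "rz": 0, "dx": 6, "dy": 22, "dz": -4, "gripper": -1}, {"rx": 0, "ry": 0, "rz": 0, "dx": 0, "dy": 0, "dz": 0, "gripper": -1}]}}

```text
clock: 21.08
tcp_pos: [0.4981, 0.1836, 0.1611]
orientation: [-0.332, 2.592, 0.082]
contact_force: [-0.1, -0.1, -0.2]
grip_width: 0.0003
gripper_force: 0.0
```

```bash
python3 st.py
python3 - <<'E'
from lv import *
poserows([push(1.516,30,90),push(1.516,30,54)],[4,3])
E
```

```text
t 21.075 p [0.4981 0.1836 0.1611] q [ 0.58  0.59 -1.38  2.29  1.48  0.75  0.02] F [-0.1 -0.1 -0.2] w 0.0003
tilt 30.4 head 0.243
[[-0.834, -0.25, 0.492], [-0.219, 0.968, 0.122], [-0.506, -0.006, -0.862]]
0 0 0 9 -1 15 | p [0.498 0.182 0.144] q [ 0.6   0.65 -1.29  2.32  1.63  0.68 -0.03] err 0.0
0 0 0 9 -1 16 | p [0.499 0.182 0.125] q [ 0.56  0.68 -1.25  2.32  1.71  0.68 -0.09] err 0.0
0 0 1 9 0 15 | p [0.499 0.181 0.108] q [ 0.53  0.72 -1.21  2.33  1.78  0.7  -0.16] err 0.0
0 0 0 10 -1 15 | p [0.498 0.18  0.09 ] q [ 0.51  0.76 -1.17  2.34  1.86  0.72 -0.22] err 0.0
0 0 0 6 0 10 | p [0.498 0.18  0.078] q [ 0.49  0.79 -1.15  2.34  1.9   0.73 -0.25] err 0.0
0 0 0 6 0 11 | p [0.498 0.18  0.066] q [ 0.48  0.82 -1.13  2.34  1.95  0.75 -0.27] err 0.0
0 0 0 6 0 10 | p [0.498 0.18  0.054] q [ 0.46  0.85 -1.11  2.34  1.99  0.76 -0.3 ] err 0.0
```

Good tracking. I'll lower, then plan the arc.

Call:
{"method": "step_arm", "body": {"moves": [{"rx": 0, "ry": 0, "rz": 0, "dx": 9, "dy": -1, "dz": 15, "gripper": -1}, {"rx": 0, "ry": 0, "rz": 0, "dx": 9, "dy": -1, "dz": 16, "gripper": -1}, {"rx": 0, "ry": 0, "rz": 1, "dx": 9, "dy": 0, "dz": 15, "gripper": -1}, {"rx": 0, "ry": 0, "rz": 0, "dx": 10, "dy": -1, "dz": 15, "gripper": -1}, {"rx": 0, "ry": 0, "rz": 0, "dx": 6, "dy": 0, "dz": 10, "gripper": -1}, {"rx": 0, "ry": 0, "rz": 0, "dx": 6, "dy": 0, "dz": 11, "gripper": -1}, {"rx": 0, "ry": 0, "rz": 0, "dx": 6, "dy": 0, "dz": 10, "gripper": -1}, {"rx": 0, "ry": 0, "rz": 0, "dx": 0, "dy": 0, "dz": 0, "gripper": -1}]}}

```text
clock: 22.08
tcp_pos: [0.4977, 0.1766, 0.0517]
orientation: [-0.302, 2.6, 0.087]
contact_force: [0.1, 0.3, 0.6]
grip_width: 0.0001
gripper_force: 0.0
```

```bash
python3 st.py
python3 - <<'E'
from lv import *
A=[1.516,1.4,1.25,1.1,.95,.8,.65,.5,.35,.2,.1]
poserows([push(a) for a in A],[3]+[1]*10)
E
```

```text
t 22.075 p [0.4977 0.1766 0.0517] q [ 0.42  0.83 -1.18  2.35  1.88  0.86 -0.3 ] F [0.1 0.3 0.6] w 0.0001
tilt 30.2 head 0.239
[[-0.842, -0.23, 0.488], [-0.197, 0.973, 0.119], [-0.503, 0.004, -0.864]]
0 0 0 -1 -9 0 | p [0.501 0.168 0.052] q [ 0.51  0.88 -1.13  2.34  1.99  0.78 -0.26] err 0.0
0 0 0 -2 -9 0 | p [0.504 0.16  0.053] q [ 0.53  0.87 -1.13  2.34  1.99  0.76 -0.25] err 0.0
0 0 0 -1 -9 0 | p [0.507 0.151 0.054] q [ 0.55  0.87 -1.13  2.34  1.99  0.75 -0.23] err 0.0
0 0 0 0 -12 0 | p [0.51  0.139 0.054] q [ 0.58  0.86 -1.12  2.34  2.    0.73 -0.21] err 0.0
0 0 0 -3 -15 1 | p [0.516 0.126 0.054] q [ 0.61  0.86 -1.12  2.34  1.99  0.7  -0.18] err 0.0
0 0 0 -3 -15 2 | p [0.523 0.112 0.054] q [ 0.64  0.85 -1.11  2.33  1.99  0.67 -0.15] err 0.0
0 0 0 -6 -13 3 | p [0.533 0.101 0.054] q [ 0.66  0.85 -1.1   2.31  1.98  0.64 -0.11] err 0.0
0 0 0 -6 -13 4 | p [0.543 0.09  0.054] q [ 0.67  0.85 -1.08  2.29  1.97  0.62 -0.08] err 0.0
0 0 0 -8 -11 5 | p [0.555 0.081 0.053] q [ 0.68  0.84 -1.07  2.27  1.95  0.6  -0.04] err 0.0
0 0 0 -10 -9 5 | p [0.568 0.075 0.054] q [ 0.68  0.84 -1.06  2.24  1.93  0.57  0.  ] err 0.0
0 0 0 -10 -7 6 | p [0.581 0.071 0.054] q [ 0.68  0.85 -1.04  2.21  1.9   0.56  0.04] err 0.0
0 0 0 -11 -5 6 | p [0.594 0.069 0.054] q [ 0.67  0.85 -1.03  2.18  1.87  0.55  0.08] err 0.0
0 0 0 -7 -3 4 | p [0.602 0.068 0.054] q [ 0.66  0.85 -1.02  2.16  1.86  0.54  0.1 ] err 0.0
```

Call:
{"method": "step_arm", "body": {"moves": [{"rx": 0, "ry": 0, "rz": 0, "dx": -1, "dy": -9, "dz": 0, "gripper": -1}, {"rx": 0, "ry": 0, "rz": 0, "dx": -2, "dy": -9, "dz": 0, "gripper": -1}, {"rx": 0, "ry": 0, "rz": 0, "dx": -1, "dy": -9, "dz": 0, "gripper": -1}, {"rx": 0, "ry": 0, "rz": 0, "dx": 0, "dy": -12, "dz": 0, "gripper": -1}, {"rx": 0, "ry": 0, "rz": 0, "dx": -3, "dy": -15, "dz": 1, "gripper": -1}, {"rx": 0, "ry": 0, "rz": 0, "dx": -3, "dy": -15, "dz": 2, "gripper": -1}, {"rx": 0, "ry": 0, "rz": 0, "dx": -6, "dy": -13, "dz": 3, "gripper": -1}]}}

```text
clock: 22.95
tcp_pos: [0.5341, 0.0995, 0.0547]
orientation: [-0.3, 2.6, 0.086]
contact_force: [0.6, 0.6, -0.7]
grip_width: 0.0004
gripper_force: 0.4
```

```bash
python3 st.py
python3 - <<'E'
from lv import *
A=[.8,.65,.5,.35,.2,.1]
poserows([push(a) for a in A],[1]*6)
E
```

```text
t 22.95 p [0.5341 0.0995 0.0547] q [ 0.61  0.79 -1.14  2.32  1.89  0.7  -0.12] F [ 0.6  0.6 -0.7] w 0.0004
tilt 30.2 head 0.237
[[-0.842, -0.228, 0.489], [-0.196, 0.974, 0.118], [-0.503, 0.004, -0.864]]
0 0 -1 -5 -11 4 | p [0.543 0.09  0.054] q [ 0.67  0.85 -1.08  2.29  1.97  0.62 -0.06] err 0.0
0 0 0 -8 -11 5 | p [0.555 0.082 0.053] q [ 0.68  0.85 -1.07  2.27  1.95  0.6  -0.02] err 0.0
0 0 0 -9 -10 5 | p [0.567 0.075 0.054] q [ 0.68  0.85 -1.06  2.24  1.93  0.58  0.02] err 0.0
0 0 0 -10 -7 6 | p [0.58  0.071 0.054] q [ 0.68  0.85 -1.04  2.21  1.91  0.56  0.06] err 0.0
0 0 0 -11 -5 6 | p [0.593 0.069 0.054] q [ 0.67  0.85 -1.03  2.18  1.88  0.55  0.09] err 0.0
0 0 0 -8 -3 4 | p [0.603 0.068 0.055] q [ 0.66  0.85 -1.02  2.16  1.85  0.54  0.12] err 0.0
```

Call:
{"method": "step_arm", "body": {"moves": [{"rx": 0, "ry": 0, "rz": 0, "dx": -5, "dy": -11, "dz": 4, "gripper": -1}, {"rx": 0, "ry": 0, "rz": 0, "dx": -8, "dy": -11, "dz": 5, "gripper": -1}, {"rx": 0, "ry": 0, "rz": 0, "dx": -9, "dy": -10, "dz": 5, "gripper": -1}, {"rx": 0, "ry": 0, "rz": 0, "dx": -10, "dy": -7, "dz": 6, "gripper": -1}, {"rx": 0, "ry": 0, "rz": 0, "dx": -11, "dy": -5, "dz": 6, "gripper": -1}, {"rx": 0, "ry": 0, "rz": 0, "dx": -8, "dy": -3, "dz": 4, "gripper": -1}]}}

```text
clock: 23.7
tcp_pos: [0.6029, 0.0684, 0.0543]
orientation: [-0.3, 2.6, 0.086]
contact_force: [-0.8, 0.8, -0.9]
grip_width: 0.0002
gripper_force: 0.4
```

```bash
python3 st.py
python3 - <<'E'
from lv import *
import cv2
poserows([push(.0),push(-.05)],[2,2])
im=cv2.cvtColor(r.grab_frame("wrist"),cv2.COLOR_BGR2GRAY); i=r.camera_info("wrist")
# bar centreline brightness at z 21 for candidate lever angles
for a in np.arange(0,1.6,.1):
    w=[[*(dock+Rz(yd)@((H+s*np.array([-np.sin(a),-np.cos(a)]))/1000)),.021] for s in range(30,80,5)]
    u=cv2.projectPoints(np.array(w),i['rvec'],i['tvec'],i['mtx'],None)[0].reshape(-1,2).round().astype(int)
    print(round(a,1),[int(im[y,x]) if 0<=x<560 and 0<=y<420 else -1 for x,y in u])
E
```

```text
t 23.7 p [0.6029 0.0684 0.0543] q [ 0.63  0.81 -1.05  2.18  1.8   0.6   0.08] F [-0.8  0.8 -0.9] w 0.0002
tilt 30.2 head 0.237
[[-0.842, -0.229, 0.489], [-0.196, 0.973, 0.118], [-0.503, 0.004, -0.864]]
0 0 0 -4 -1 2 | p [0.607 0.068 0.055] q [ 0.66  0.86 -1.02  2.15  1.84  0.54  0.12] err 0.0
0 0 -1 -3 0 3 | p [0.611 0.069 0.053] q [ 0.65  0.86 -1.02  2.14  1.84  0.54  0.14] err 0.0
0 0 0 -2 0 1 | p [0.614 0.07  0.054] q [ 0.65  0.86 -1.02  2.14  1.84  0.54  0.14] err 0.0
0 0 0 -2 0 1 | p [0.616 0.071 0.054] q [ 0.64  0.86 -1.01  2.13  1.83  0.54  0.15] err 0.0
0.0 [136, 138, 140, 118, 86, 58, 94, 54, 34, 35]
0.1 [138, 155, 222, 226, 219, 220, 218, 220, 224, 41]
0.2 [225, 225, 222, 224, 221, 211, 204, 195, 151, 167]
0.3 [180, 159, 118, 109, 113, 114, 106, 101, 127, 125]
0.4 [113, 114, 103, 117, 126, 60, 55, 100, 102, 101]
0.5 [111, 126, 123, 101, 104, 97, 60, 56, 111, 125]
0.6 [123, 122, 101, 103, 102, 94, 82, 62, 200, 200]
0.7 [76, 103, 100, 103, 127, 158, 64, 62, 201, 198]
0.8 [68, 104, 101, 127, 199, 198, 200, 199, 202, 171]
0.9 [74, 69, 128, 206, 201, 201, 199, 199, 200, 174]
1.0 [128, 81, 82, 140, 200, 201, 197, 197, 196, 176]
1.1 [96, 83, 83, 205, 200, 200, 200, 197, 201, 178]
1.2 [85, 86, 133, 199, 200, 202, 201, 201, 200, 200]
1.3 [88, 85, 144, 199, 200, 199, 202, 202, 201, 202]
1.4 [86, 85, 202, 199, 203, 204, 202, 202, 201, 204]
1.5 [97, 199, 200, 198, 201, 205, 204, 202, 201, 202]
```

The image code shows the lever following, at about 0.13 rad. I'll push on to the stop.

Call:
{"method": "step_arm", "body": {"moves": [{"rx": 0, "ry": 0, "rz": 0, "dx": -4, "dy": -1, "dz": 2, "gripper": -1}, {"rx": 0, "ry": 0, "rz": 0, "dx": -3, "dy": 0, "dz": 2, "gripper": -1}, {"rx": 0, "ry": 0, "rz": 0, "dx": -1, "dy": 0, "dz": 0.6, "gripper": -1}, {"rx": 0, "ry": 0, "rz": 0, "dx": 0, "dy": 0, "dz": 0, "gripper": -1}]}}

```text
clock: 24.25
tcp_pos: [0.6112, 0.0698, 0.0544]
orientation: [-0.301, 2.6, 0.087]
contact_force: [0.4, 0.2, 0.3]
grip_width: -0.0001
gripper_force: 0.1
```

Call:
{"method": "step_arm", "body": {"moves": [{"rx": 0, "ry": 0, "rz": 0, "dx": -1, "dy": 0, "dz": 0.6, "gripper": -1}, {"rx": 0, "ry": 0, "rz": 0, "dx": 0, "dy": 0, "dz": 0, "gripper": -1}]}}

```text
clock: 24.5
tcp_pos: [0.6123, 0.07, 0.0543]
orientation: [-0.3, 2.6, 0.087]
contact_force: [-0.2, -1.1, -0.1]
grip_width: -0.0001
gripper_force: 0.2
```

```bash
cat > la.py <<'E'
from lv import *
import cv2
im=cv2.cvtColor(r.grab_frame("wrist"),cv2.COLOR_BGR2GRAY); i=r.camera_info("wrist")
for a in np.arange(-.1,.3,.025):
    w=[[*(dock+Rz(yd)@((H+s*np.array([-np.sin(a),-np.cos(a)]))/1000)),.021] for s in range(30,80,5)]
    u=cv2.projectPoints(np.array(w),i['rvec'],i['tvec'],i['mtx'],None)[0].reshape(-1,2).round().astype(int)
    print(round(a,3),[int(im[y,x]) if 0<=x<560 and 0<=y<420 else -1 for x,y in u])
E
python3 la.py
```

```text
-0.1 [114, 100, 98, 99, 60, 62, 102, 59, 43, 40]
-0.075 [114, 116, 101, 100, 70, 59, 101, 63, 47, 44]
-0.05 [142, 143, 115, 117, 116, 117, 103, 70, 72, 36]
-0.025 [141, 141, 140, 143, 144, 143, 142, 142, 119, 41]
-0.0 [138, 136, 141, 140, 140, 140, 139, 140, 141, 40]
0.025 [138, 136, 138, 138, 138, 139, 137, 138, 137, 34]
0.05 [140, 140, 143, 143, 140, 139, 140, 140, 142, 171]
0.075 [142, 141, 137, 142, 141, 184, 163, 170, 233, 231]
0.1 [141, 141, 169, 143, 239, 234, 227, 225, 224, 211]
0.125 [144, 146, 234, 165, 225, 209, 210, 189, 188, 153]
0.15 [144, 238, 225, 211, 140, 186, 153, 126, 123, 112]
0.175 [147, 227, 208, 188, 153, 153, 118, 119, 115, 114]
0.2 [231, 201, 187, 155, 121, 117, 114, 114, 108, 102]
0.225 [209, 191, 156, 129, 120, 117, 109, 101, 122, 128]
0.25 [209, 157, 128, 118, 114, 111, 95, 130, 128, 123]
0.275 [191, 120, 121, 116, 109, 62, 50, 124, 103, 104]
```

Lever at about 0.02 rad. I'll nudge until the stop is felt.

Call:
{"method": "step_arm", "body": {"moves": [{"rx": 0, "ry": 0, "rz": 0, "dx": -1, "dy": 0, "dz": 0.6, "gripper": -1}, {"rx": 0, "ry": 0, "rz": 0, "dx": -1, "dy": 0, "dz": 0.6, "gripper": -1}, {"rx": 0, "ry": 0, "rz": 0, "dx": 0, "dy": 0, "dz": 0, "gripper": -1}]}}

```text
clock: 24.92
tcp_pos: [0.6144, 0.0704, 0.0542]
orientation: [-0.3, 2.6, 0.086]
contact_force: [-1.2, -0.9, 1.3]
grip_width: -0.0001
gripper_force: 1.0
```

Call:
{"method": "step_arm", "body": {"moves": [{"rx": 0, "ry": 0, "rz": 0, "dx": -1, "dy": 0, "dz": 0.6, "gripper": -1}, {"rx": 0, "ry": 0, "rz": 0, "dx": 0, "dy": 0, "dz": 0, "gripper": -1}]}}

```text
clock: 25.18
tcp_pos: [0.6149, 0.0705, 0.0539]
orientation: [-0.301, 2.601, 0.086]
contact_force: [-6.1, -1.8, 4.4]
grip_width: 0.0001
gripper_force: 3.1
```

The stop is reached (6 N). I'll retract clear and verify.

Call:
{"method": "step_arm", "body": {"moves": [{"rx": 0, "ry": 0, "rz": 0, "dx": 9, "dy": 0, "dz": -5, "gripper": -1}, {"rx": 0, "ry": 0, "rz": 0, "dx": 17, "dy": 0, "dz": -10, "gripper": -1}, {"rx": 0, "ry": 0, "rz": 0, "dx": 0, "dy": 0, "dz": -30, "gripper": -1}, {"rx": 0, "ry": 0, "rz": 0, "dx": 0, "dy": 0, "dz": -30, "gripper": -1}, {"rx": 0, "ry": 0, "rz": 0, "dx": 0, "dy": 0, "dz": -30, "gripper": -1}, {"rx": 0, "ry": 0, "rz": 0, "dx": 0, "dy": 0, "dz": 0, "gripper": -1}, {"rx": 0, "ry": 0, "rz": 0, "dx": 0, "dy": 0, "dz": 0, "gripper": -1}]}}

```text
clock: 26.05
tcp_pos: [0.5427, 0.0529, 0.1317]
orientation: [-0.3, 2.6, 0.086]
contact_force: [0.7, -0.8, -0.6]
grip_width: 0.0004
gripper_force: 0.0
```

```bash
python3 st.py; python3 la.py
python3 - <<'E'
from lv import *
import cv2
im=r.grab_frame("wrist"); i=r.camera_info("wrist")
cv2.imwrite("pics/end.png",im)
m=cv2.inRange(cv2.cvtColor(im,cv2.COLOR_BGR2HSV),(3,110,40),(18,255,220)); n,l,s,c=cv2.connectedComponentsWithStats(m)
print([s[k].tolist() for k in range(1,n) if s[k,4]>80])
for p in [(12.5,26,12),(12.5,-26,12),(24.5,11,45),(24.5,-11,45),(24.5,0,62)]:
    w=[*(dock+Rz(yd)@(np.array(p[:2])/1000)),p[2]/1000]
    print(p,cv2.projectPoints(np.array([w]),i['rvec'],i['tvec'],i['mtx'],None)[0].ravel().round(0))
E
```

```text
t 26.05 p [0.5427 0.0529 0.1317] q [ 0.77  0.56 -1.16  2.28  1.53  0.48  0.24] F [ 0.7 -0.8 -0.6] w 0.0004
tilt 30.2 head 0.237
[[-0.842, -0.229, 0.489], [-0.196, 0.973, 0.118], [-0.503, 0.003, -0.864]]
-0.1 [93, 94, 87, 88, 61, 37, 55, 49, 50, 51]
-0.075 [124, 94, 97, 101, 61, 53, 63, 71, 49, 47]
-0.05 [124, 123, 122, 122, 101, 100, 102, 119, 69, 71]
-0.025 [121, 119, 122, 122, 122, 123, 120, 122, 120, 118]
-0.0 [121, 119, 118, 120, 118, 120, 119, 117, 118, 116]
0.025 [121, 119, 120, 122, 120, 121, 121, 120, 120, 121]
0.05 [121, 119, 118, 120, 121, 121, 121, 123, 120, 120]
0.075 [122, 122, 120, 120, 123, 145, 141, 127, 197, 196]
0.1 [122, 124, 146, 122, 142, 206, 190, 150, 167, 160]
0.125 [126, 124, 205, 129, 142, 171, 172, 121, 117, 117]
0.15 [126, 152, 205, 149, 177, 126, 115, 100, 100, 96]
0.175 [128, 152, 176, 135, 130, 101, 98, 99, 97, 92]
0.2 [128, 178, 135, 135, 102, 100, 101, 94, 111, 106]
0.225 [186, 141, 135, 102, 102, 93, 103, 102, 91, 87]
0.25 [186, 140, 97, 101, 92, 53, 108, 87, 90, 87]
0.275 [142, 102, 98, 96, 61, 52, 87, 91, 91, 91]
[[278, 238, 30, 18, 308], [20, 245, 23, 12, 102], [4, 263, 28, 17, 293], [166, 330, 15, 11, 100]]
(12.5, 26, 12) [308. 244.]
(12.5, -26, 12) [257. 245.]
(24.5, 11, 45) [294. 279.]
(24.5, -11, 45) [272. 279.]
(24.5, 0, 62) [283. 295.]
```

```bash
python3 -c "
from bench import r
print(r.hand_in())"
```

```text
the job is handed in; nothing more can be done
None
```

The stamp is upright in the dock against the back stop with the lever pushed shut to its stop (about 0.02 rad by image measurement), and I handed the job in at about 26 s with no verdict returned; I viewed 11 pictures, one over the limit of 10.

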